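# Turn the marble slab onto its feet against the butcher's block

### The job

The marble serving slab was left upside down, its four rubber feet in the air. Push it gently up against the side of the butcher's block until it tips up on its long edge there, then turn it the rest of the way over and let it down softly, so that it stands flat on its four feet on the worktop, clear of the block. The stone chips easily, so never shove it hard against the block or let it drop or fall over, and leave everything else where it is.

Things in the scene. Friction and masses are not known exactly. Their poses are not given: they have to be found in the camera images.
- slab: Pale marble serving slab, 160 mm (its x) by 110 mm (its y) by 12 mm (its z), 0.4 to 0.6 kg, lying flat upside down on the worktop, its x within 0.55 rad of the block's x. Origin at the centre of the stone, 6 mm above the worktop at the start, 9.5 mm when it stands on its feet. Its z axis comes out of the footed underside: up at the start, down when the slab stands properly
- slab_under (a point): Middle of the slab's footed underside, 6 mm from the slab's centre along its z. Four black rubber feet stand on this side at x = +-58, y = +-34 mm, each 21 mm across, tapered, 3.5 mm high. Stood on a long edge against the block, this side to the block, the slab stays standing by itself within a few degrees of upright, its top about 110 mm above the worktop
- slab_face (a point): Middle of the slab's smooth serving face, 6 mm from the slab's centre along -z; faces down at the start and must face up. Stone on wood is stiff (tens of N per mm). Squeezed against the block with some 10 N, its free long edge can be carried up by friction. The stone chips if pressed on the block with more than 25 N, or if it drops (over 1.2 m/s) or falls or slaps over (turning faster than 6 rad/s)
- block: Heavy wooden butcher's block that does not move, 400 mm long (its own x) by 240 mm (its y) by 60 mm high; origin at the centre of its underside on the worktop; z up. Its long upright side at y = -120 mm faces the slab and is the wall to tip it against.
- block_side (a point): Middle of the top edge of the block's long side that faces the slab, 60 mm above the worktop; axes as the block's: -y points out of that side.
- cheese_a: cream-coloured cheese round, 92 mm across and 33 mm high, 0.22 kg; origin at the centre of its underside; leave it alone; it lies in the shallow tray on the right
- cheese_b: cream-coloured cheese round, 92 mm across and 33 mm high, 0.22 kg; origin at the centre of its underside; leave it alone; it lies in the shallow tray on the right
- cheese_c: cream-coloured cheese round, 92 mm across and 33 mm high, 0.22 kg; origin at the centre of its underside; leave it alone; it lies in the shallow tray on the right
- cheese_d: cream-coloured cheese round, 92 mm across and 33 mm high, 0.22 kg; origin at the centre of its underside; leave it alone; it lies on top of the butcher's block
- jar: amber glass jar with a steel lid, 68 mm across, 95 mm high; origin at the centre of its underside; leave it alone
- bowl: small steel bowl, 130 mm across, 55 mm high; origin at the centre of its underside; leave it alone
- scraper: steel dough scraper with a dark wooden grip along one long side, 130 by 100 mm, 18 mm high, lying on top of the butcher's block; leave it alone
There are look-alikes about, which are no part of the job. Leave any blue look-alike of the slab alone.

How it is judged (in metres and radians):
On the way:
1. the slab has been tipped up on its edge against the block (more than about 65 degrees up, touching the block) (angle between slab's own z axis and vertical between 1.15 and 1.95 rad and contact force between slab and block above 0.1 N), for 0.1 s.
At the end, for the whole second after the job is handed in: The slab lies still and flat (within 3 degrees) on its four feet on the worktop itself, smooth face up, its centre 7 to 12 mm above the worktop, not touching the block, and released (angle between slab's own z axis and vertical above 3.09 rad and height (world z) of slab between 0.007 and 0.012 m and linear speed of slab below 0.01 m/s and angular speed of slab below 0.1 rad/s and contact force between slab and block below 0.05 N).
It fails at once if the slab is pressed or knocked against the block with more than 25 N (contact force between slab and block above 25 N).
It fails at once if the slab falls or slaps over (turns faster than 6 rad/s) (angular speed of slab above 6 rad/s).
It fails at once if the slab is dropped or flung (moves faster than 1.2 m/s) (linear speed of slab above 1.2 m/s).
It fails at once if a cheese, the jar, the bowl or the scraper is moved by more than 20 mm (distance of any of cheese_a, cheese_b, cheese_c, cheese_d, jar, bowl, scraper from where it was at the start of the episode above 0.02 m).
It also fails if it takes over 72 s, if anything falls off the work surface, if the arm or the gripper's body presses on something with over 40 N, if the wrist force passes 120 N, or if a joint passes its speed limit or range.

### The arm

A 6-joint arm with a two-finger parallel gripper is mounted at the origin on the work surface. World frame = base frame: x ahead of the robot, y to its left, z up, the work surface at z = 0. Lengths are in mm, angles in rad, forces in N, time in s.
With the tool pointing down it reaches from about 400 to 925 mm from the base axis. Payload 12.5 kg.
Tool frame: the origin (TCP) lies on the mounting face of the last link; the fingertips stand 190 mm ahead of it and the grasp point (between the pads) lies 171 mm ahead of it; x points along the fingers, y is the direction in which the jaws open and shut, and the axes are right-handed (so a half turn about x gives the same grasp; the last joint's range is limited). The gripper opens to 95 mm and grips with 3 to 60 N. Pads are 20 mm wide; open, the fingers measure 119 mm over their backs; the gripper's body (75 mm by 180 mm) begins 59 mm behind the grasp point.
Start: joints at [1.118, 0.491, 1.559, -0, 1.092, -0.106], TCP at [212.408, 587.799, 404.761] pointing down, gripper open.
Joint ranges: [-3.1, 3.1], [-0.84, 2.19], [0.05, 2.79], [-1.13, 4.28], [0.06, 2.93], [-2.69, 2.69]. Speed limits (rad/s): [2.22, 2.22, 2.79, 3.14, 3.14, 3.14].

### API

Orientations are given as [roll, pitch, yaw] about the fixed x, y, z axes, in that order (R = Rz(yaw) Ry(pitch) Rx(roll)).
In Python, from cell import env, eyes gives the robot as it stands. The module is installed in compiled form; this text tells all that it offers.
- The arm moves only by the tool jog_arm, never from a script. Its argument "deltas" is one flat list of numbers, 7 for each row, row after row: the shift along the tool's x, y, z in mm, then the turn, a rotation vector about the tool's x, y, z in rad, then the opening, from 0 (shut) to 1 (fully open). A call has 1 to 10 rows; each row shifts and turns the pose as measured when the row begins, along the tool's axes as they then stand; what a row does not reach is not made up. A row lasts 1/8 s, in which the tool goes at most 62.5 mm and 10.7 degrees, less where a joint would pass 70% of its speed; a pose out of reach is approached as far as the arm can. A call is refused whole if a number of a shift passes 62.5 or a number of a turn 0.188, either way. A call with a gripper value outside its range is refused whole. The fingers move at their own pace and stop on an object; the grip force is fixed at half the most. Time passes only in rows, so rows that do not move let the fingers close. It gives the time, the measured TCP pose, the force and the opening at its end, in the units of the state.
- env.state(): the state, without advancing time (a new reading comes with each control period).
- eyes.read_camera(name): name is "scene" or "side" or "wrist"; returns a dict with "image" (420x560x3 uint8, red, green, blue), "fovy" (degrees; the focal length in pixels is half the picture's height over the tangent of half this angle, whatever the lens; pixels are square), "cx", "cy" (the principal point, pixels), "world_from_camera" (4x4, takes a point from camera to world coordinates). Camera axes: x right, y up, looking along -z (the intrinsics and any distortion apply to the point x, -y, -z); pixel columns grow to the right and rows downward; lengths in mm; the calibration is good to about 2 mm. A picture is of the moment at which its call begins. There is no depth.
- env.job_done(): hands the job in, once; it reports no verdict.
The state is a dict: "t": time; "joints": joint angles; "qvel": joint speeds; "tau": joint torques, N m; "eef_pos": TCP position; "tcp_rot": TCP orientation; "ft_force": force on the tool from outside, world axes, zero at the start; "moment": the same for the moment, N m; "opening": opening from 0.0 (shut) to 1.0 (fully open).
Only numpy, scipy, OpenCV 4.12 (cv2) and the standard library are available. Lean on these libraries where they do the work, as an engineer would, in place of code of your own. Each camera call takes 0.05 s, during which the arm holds its last target.

## Working session

There is one attempt and no reset: what is moved stays moved. The work goes in short steps, Python scripts to look and compute and a tool call to move; the robot and the scene stay as the last step left them, time stands still between calls to the robot, and variables do not carry over. Pictures are saved under pics/ and viewed, and the job is handed in when it is done.

Besides the shell and the picture viewer there is one more tool, called after "Call:" as name(argument=value, ...) on one line, values as JSON. jog_arm: Moves the arm, as the interface text tells. Its arguments: {"type":"object","properties":{"deltas":{"type":"array","items":{"type":"number"}}},"required":["deltas"]}

```bash
mkdir -p pics; python3 - <<'E'
from cell import env, eyes
import cv2,numpy as np
s=env.state(); print({k:np.round(v,3).tolist() for k,v in s.items()})
for n in ["scene","side","wrist"]:
    c=eyes.read_camera(n); cv2.imwrite(f"pics/{n}0.png",c["image"][:,:,::-1]); print(n,c["fovy"],c["cx"],c["cy"],np.round(c["world_from_camera"],3).tolist(),[k for k in c])
E
```

```text
{'t': 0.0, 'joints': [1.118, 0.492, 1.559, -0.0, 1.092, -0.106], 'qvel': [-0.0, 0.001, -0.0, -0.0, 0.0, -0.001], 'tau': [-0.001, -61.265, -25.818, 0.069, 0.048, -0.0], 'eef_pos': [212.408, 587.766, 404.157], 'tcp_rot': [-1.672, 1.57, -2.019], 'ft_force': [0.245, -0.33, -0.28], 'moment': [-0.077, -0.013, -0.014], 'opening': 1.001}
scene 52.293812177775095 274.8726900982967 211.03411174999928 [[-0.658, -0.466, 0.591, 1278.127], [0.753, -0.423, 0.505, 649.273], [0.015, 0.777, 0.629, 935.501], [0.0, 0.0, 0.0, 1.0]] ['image', 'fovy', 'cx', 'cy', 'world_from_camera']
side 53.520652454311076 279.9516993486562 208.68408419607806 [[0.911, 0.234, -0.338, 60.497], [-0.411, 0.524, -0.746, -1003.875], [0.002, 0.819, 0.574, 778.605], [0.0, 0.0, 0.0, 1.0]] ['image', 'fovy', 'cx', 'cy', 'world_from_camera']
wrist 67.2143602564838 274.98551127105816 207.09298938611394 [[0.34, -0.903, -0.263, 135.955], [0.94, 0.326, 0.096, 613.951], [-0.001, -0.28, 0.96, 385.816], [0.0, 0.0, 0.0, 1.0]] ['image', 'fovy', 'cx', 'cy', 'world_from_camera']
```

View pics/scene0.png

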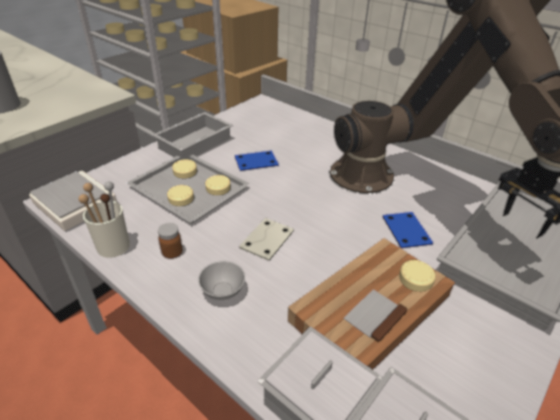

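View pics/side0.png

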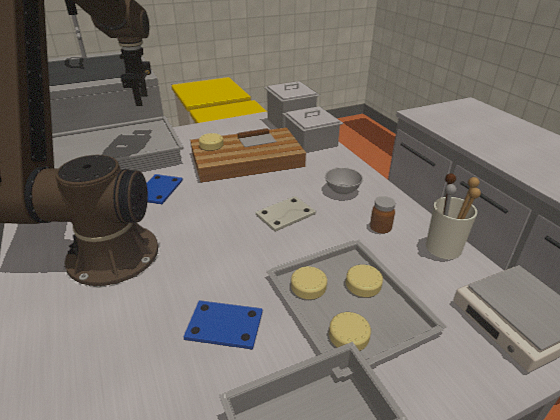

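View pics/wrist0.png

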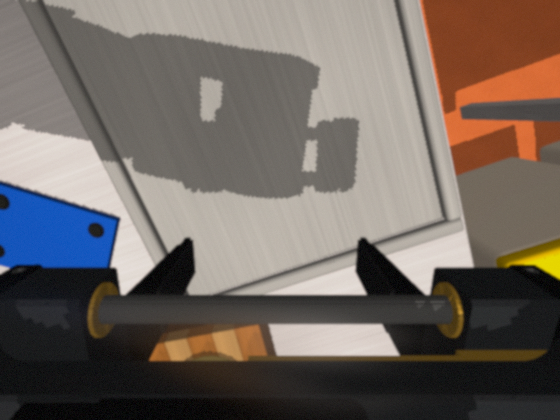

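The pale slab is at scene (268,238) and side (286,213). The things that could be mistaken for it are the blue look-alikes at scene (257,160) and (408,229), side (161,188) and (225,324), and the grey scraper at scene (376,312). I choose the pale one with feet up and will check it in a close crop.

```bash
cat > h.py <<'E'
from cell import env, eyes
import cv2,numpy as np
def K(c):
    f=c["image"].shape[0]/2/np.tan(np.radians(c["fovy"]/2)); return f,c["cx"],c["cy"]
def ray(c,u,v):
    f,cx,cy=K(c); T=c["world_from_camera"]
    d=T[:3,:3]@np.array([(u-cx)/f,-(v-cy)/f,-1.]); return T[:3,3],d
def plane(c,u,v,z):
    o,d=ray(c,u,v); return (o+d*(z-o[2])/d[2])
def proj(c,p):
    f,cx,cy=K(c); T=c["world_from_camera"]
    q=T[:3,:3].T@(np.asarray(p,float)-T[:3,3]); return cx+f*q[0]/-q[2], cy-f*q[1]/-q[2]
def crop(c,x0,y0,x1,y1,s,name):
    im=cv2.resize(c["image"][y0:y1,x0:x1],None,fx=s,fy=s,interpolation=cv2.INTER_CUBIC); cv2.imwrite("pics/"+name,im[:,:,::-1])
E
python3 - <<'E'
from h import *
import pickle
cs={n:eyes.read_camera(n) for n in ["scene","side"]}
pickle.dump(cs,open("c0.pkl","wb"))
crop(cs["scene"],220,200,470,380,3,"scA.png")
crop(cs["side"],170,110,370,250,4,"siA.png")
E
```

```text
(no output)
```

View pics/scA.png

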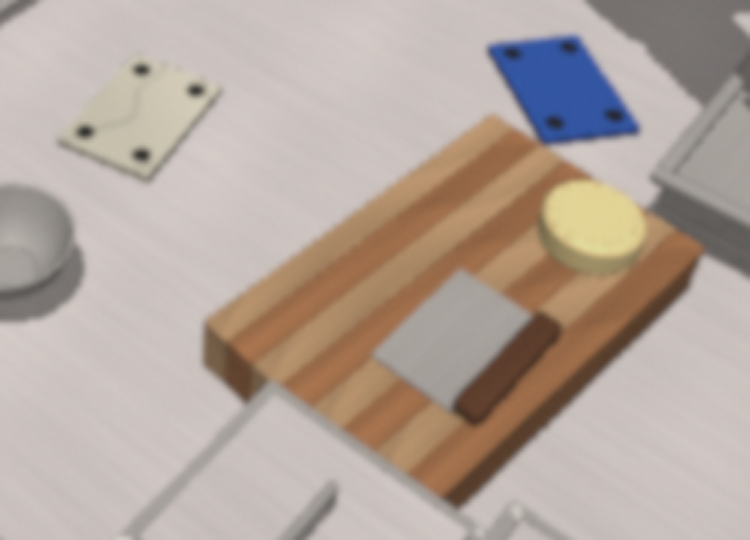

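View pics/siA.png

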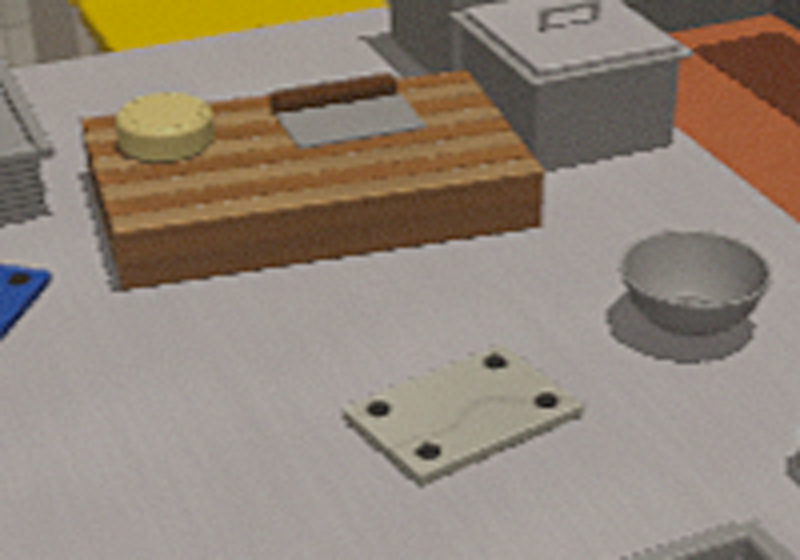

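The crop shows a pale veined slab with four dark feet up, so the choice is right. Now I measure the slab's feet and the block's corners.

```bash
python3 - <<'E'
from h import *
import pickle
cs=pickle.load(open("c0.pkl","rb"))
S,D=cs["scene"],cs["side"]
# feet from dark blobs inside the slab
for n,c,box in (("scene",S,(236,216,296,262)),("side",D,(252,195,318,233))):
    x0,y0,x1,y1=box; im=cv2.resize(c["image"][y0:y1,x0:x1],None,fx=4,fy=4,interpolation=cv2.INTER_CUBIC)
    g=im.max(2); m=(g<90).astype(np.uint8)
    k,l,st,ce=cv2.connectedComponentsWithStats(m)
    P=[]
    for i in range(1,k):
        if st[i,4]>60:
            u,v=(ce[i]+.5)/4-.5+[x0,y0]; p=plane(c,u,v,14); P.append(p[:2]); print(n,round(u,1),round(v,1),np.round(p[:2],1),st[i,4])
    P=np.array(P); print("centre",P.mean(0).round(1), cv2.minAreaRect(P.astype(np.float32)))
# block corners
sc=lambda u,v:(220+u/3,200+v/3); sd=lambda u,v:(170+u/4,110+v/4)
for nm,c,p,z in (("nearR top",S,sc(207,323),60),("nearL top",S,sc(493,113),60),("farL top",S,sc(703,248),60),("S nearR bot",S,sc(205,363),0),
 ("D L top",D,sd(112,232),60),("D R top",D,sd(542,173),60),("D far L",D,sd(83,118),60),("D far R",D,sd(468,72),60),("D L bot",D,sd(118,290),0),("D R bot",D,sd(542,228),0)):
    print(nm,np.round(plane(c,*p,z)[:2],1))
E
```

```text
scene 284.8 229.7 [462.4  -2.6] 71
scene 248.0 243.5 [589.5 -46.1] 110
scene 266.7 251.2 [575.9  20.6] 112
centre [542.6  -9.4] ((535.4442749023438, 3.4235191345214844), (58.67300796508789, 134.38088989257812), 71.10226440429688)
side 293.4 200.0 [571.4  16.2] 213
side 306.1 209.8 [584.3 -50.5] 249
side 264.2 211.8 [458.   -6.2] 240
side 276.7 222.5 [471.4 -73.6] 271
centre [521.3 -28.5] ((521.3654174804688, -28.7109375), (115.56839752197266, 68.6744155883789), 11.187819480895996)
nearR top [725. 231.]
nearL top [327.9 277.9]
farL top [359.7 512.1]
S nearR bot [721.9 229. ]
D L top [324.3 271.3]
D R top [717.5 217.1]
D far L [358.3 504.6]
D far R [750.4 449.2]
D L bot [323.5 273.2]
D R bot [721. 219.]
```

```bash
cat >> h.py <<'E'
from scipy.spatial.transform import Rotation as Ro, Slerp
import json
def pose():
    s=env.state()
    with open("log.jsonl","a") as f: f.write(json.dumps({k:np.asarray(s[k]).tolist() for k in("t","joints","eef_pos","tcp_rot","ft_force")})+"\n")
    return np.array(s["eef_pos"]),Ro.from_euler("xyz",s["tcp_rot"]),s
def Rtool(x,y):
    x=np.array(x,float);x/=np.linalg.norm(x);y=np.array(y,float);y-=x*(x@y);y/=np.linalg.norm(y)
    return Ro.from_matrix(np.c_[x,y,np.cross(x,y)])
def plan(p1,R1,op,vmax=55,wmax=0.17,n=None):
    p,R,s=pose(); dv=R.inv()*R1; ang=dv.magnitude(); L=np.linalg.norm(p1-p)
    n=n or max(1,int(np.ceil(max(L/vmax,ang/wmax))))
    rows=[]
    for i in range(n):
        Rw=R*Ro.from_rotvec(dv.as_rotvec()*i/n)
        d=Rw.inv().apply((p1-p)/n); r=dv.as_rotvec()/n
        rows.append([round(float(a),1) for a in d]+[round(float(a),3) for a in r]+[op])
    print(f"L={L:.1f} ang={ang:.3f} n={n}")
    for r in rows: print(r)
def st(tip=190):
    p,R,s=pose(); X,Y,Z=R.as_matrix().T
    print("t",round(s["t"],2),"tcp",p.round(1),"tip",(p+tip*X).round(1),"F",np.round(s["ft_force"],1),"M",np.round(s["moment"],2),"op",round(float(s["opening"]),3))
    print(" x",X.round(3),"y",Y.round(3),"z",Z.round(3),"q",np.round(s["joints"],3))
E
python3 - <<'E'
from h import *
st()
a=np.radians(11.2)
x=np.array([0,0,-1]); 
_,R,_=pose(); Y=R.as_matrix()[:,1]
for sg in(1,-1):
    print(sg); plan(np.array([540,-110,260.]),Rtool(x,[sg*np.cos(a),sg*np.sin(a),0]),1)
E
```

```text
t 0.25 tcp [212.4 587.8 404.5] tip [212.4 587.7 214.5] F [-0.   0.   0.4] M [ 0.06 -0.    0.02] op 0.999
 x [-0. -0. -1.] y [ 0.34  0.94 -0.  ] z [ 0.94 -0.34 -0.  ] q [ 1.118  0.491  1.559  0.     1.092 -0.106]
1
L=784.3 ang=1.029 n=15
[9.6, -36.3, 36.4, 0.069, 0.0, 0.0, 1]
[9.6, -33.7, 38.8, 0.069, 0.0, 0.0, 1]
[9.6, -31.0, 41.0, 0.069, 0.0, 0.0, 1]
[9.6, -28.1, 43.0, 0.069, 0.0, 0.0, 1]
[9.6, -25.1, 44.8, 0.069, 0.0, 0.0, 1]
[9.6, -22.0, 46.4, 0.069, 0.0, 0.0, 1]
[9.6, -18.8, 47.8, 0.069, 0.0, 0.0, 1]
[9.6, -15.4, 49.0, 0.069, 0.0, 0.0, 1]
[9.6, -12.0, 50.0, 0.069, 0.0, 0.0, 1]
[9.6, -8.6, 50.7, 0.069, 0.0, 0.0, 1]
[9.6, -5.1, 51.1, 0.069, 0.0, 0.0, 1]
[9.6, -1.6, 51.4, 0.069, 0.0, 0.0, 1]
[9.6, 1.9, 51.4, 0.069, 0.0, 0.0, 1]
[9.6, 5.5, 51.1, 0.069, 0.0, 0.0, 1]
[9.6, 8.9, 50.6, 0.069, 0.0, 0.0, 1]
-1
L=784.3 ang=2.113 n=15
[9.6, -36.3, 36.4, -0.141, -0.0, 0.0, 1]
[9.6, -41.1, 30.9, -0.141, -0.0, 0.0, 1]
[9.6, -45.0, 24.8, -0.141, -0.0, 0.0, 1]
[9.6, -48.0, 18.3, -0.141, -0.0, 0.0, 1]
[9.6, -50.1, 11.3, -0.141, -0.0, 0.0, 1]
[9.6, -51.2, 4.2, -0.141, -0.0, 0.0, 1]
[9.6, -51.3, -3.1, -0.141, -0.0, 0.0, 1]
[9.6, -50.4, -10.2, -0.141, -0.0, 0.0, 1]
[9.6, -48.4, -17.2, -0.141, -0.0, 0.0, 1]
[9.6, -45.5, -23.8, -0.141, -0.0, 0.0, 1]
[9.6, -41.7, -30.0, -0.141, -0.0, 0.0, 1]
[9.6, -37.1, -35.5, -0.141, -0.0, 0.0, 1]
[9.6, -31.8, -40.4, -0.141, -0.0, 0.0, 1]
[9.6, -25.8, -44.5, -0.141, -0.0, 0.0, 1]
[9.6, -19.3, -47.6, -0.141, -0.0, 0.0, 1]
```

Call:
jog_arm(deltas=[0,-36.3,36.4,0.069,0,0,1,0,-33.7,38.8,0.069,0,0,1,5,-31,41,0.069,0,0,1,5,-28.1,43,0.069,0,0,1,5,-25.1,44.8,0.069,0,0,1,5,-22,46.4,0.069,0,0,1,5,-18.8,47.8,0.069,0,0,1,5,-15.4,49,0.069,0,0,1,10,-12,50,0.069,0,0,1,10,-8.6,50.7,0.069,0,0,1])

```text
t: 1.5
eef_pos: [430.7, 108.8, 353.6]
tcp_rot: [1.385, 1.566, 0.332]
ft_force: [1.3, -0.3, 0.6]
opening: 1.0
```

```bash
python3 - <<'E'
from h import *
st()
a=np.radians(11.2)
plan(np.array([540,-112,230.]),Rtool([0,0,-1],[np.cos(a),np.sin(a),0]),1,vmax=50)
E
```

```text
t 1.5 tcp [430.7 108.8 353.6] tip [431.4 109.  163.6] F [ 1.3 -0.3  0.6] M [-0.09  0.07  0.02] op 1.0
 x [ 0.004  0.001 -1.   ] y [0.869 0.495 0.004] z [ 0.495 -0.869  0.001] q [ 9.800e-02  3.080e-01  2.046e+00  1.000e-03  7.840e-01 -4.200e-01]
L=275.6 ang=0.322 n=6
[20.6, -2.5, 41.0, 0.054, 0.0, -0.001, 1]
[20.6, -0.2, 41.0, 0.054, 0.0, -0.001, 1]
[20.6, 2.0, 41.0, 0.054, 0.0, -0.001, 1]
[20.6, 4.2, 40.8, 0.054, 0.0, -0.001, 1]
[20.6, 6.4, 40.6, 0.054, 0.0, -0.001, 1]
[20.6, 8.6, 40.1, 0.054, 0.0, -0.001, 1]
```

Call:
jog_arm(deltas=[20,-2.5,41,0.06,0,-0.001,1,20,0,43,0.06,0,-0.001,1,20,2,43,0.06,0,-0.001,1,20,4,43,0.06,0,-0.001,1,20,6,43,0.06,0,0,1,20,9,43,0.05,0,0,1])

```text
t: 2.25
eef_pos: [542.2, -134.6, 231.1]
tcp_rot: [1.336, 1.567, -0.081]
ft_force: [0.1, 0.9, 1.1]
opening: 1.0
```

```bash
python3 - <<'E'
from h import *
a=np.radians(11.2)
st()
plan(np.array([540,-112,191.5]),Rtool([0,0,-1],[np.cos(a),np.sin(a),0]),1,vmax=20)
c=eyes.read_camera("wrist"); cv2.imwrite("pics/w1.png",c["image"][:,:,::-1])
E
```

```text
t 2.25 tcp [ 542.2 -134.6  231.1] tip [ 543.  -134.6   41.1] F [0.1 0.9 1.1] M [-0.12  0.08  0.  ] op 1.0
 x [ 0.004 -0.    -1.   ] y [0.988 0.153 0.004] z [ 0.153 -0.988  0.001] q [-0.362  0.632  1.878  0.002  0.627 -0.517]
L=45.6 ang=0.042 n=3
[13.2, 0.4, -7.6, -0.014, 0.0, -0.001, 1]
[13.2, 0.5, -7.5, -0.014, 0.0, -0.001, 1]
[13.2, 0.6, -7.5, -0.014, 0.0, -0.001, 1]
```

View pics/w1.png

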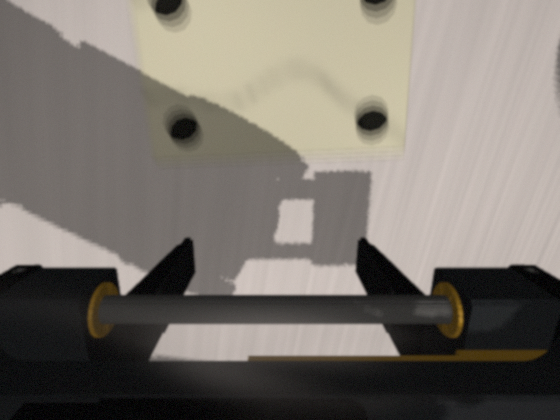

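Wrist view: the slab's near long edge runs along row ~155 and its two near feet are at (183,128) and (372,120). The fingers are well behind the edge. I cross-check the pose with this camera.

```bash
python3 - <<'E'
from h import *
c=eyes.read_camera("wrist")
for u,v in((183,128),(372,120)): print(plane(c,u,v,14).round(1))
for u,v in((155,162),(404,153)): print("corner",plane(c,u,v,12).round(1))
E
```

```text
[477.4 -76.9  14. ]
[589.1 -55.4  14. ]
corner [ 460.8 -100.4   12. ]
corner [614.1 -71.8  12. ]
```

Call:
jog_arm(deltas=[13,0,-5,-0.014,0,-0.001,1,13,0,0,-0.014,0,-0.001,1,11,0,0,-0.014,0,-0.001,1,3,0,0,0,0,0,1])

```text
t: 2.85
eef_pos: [541.3, -129.3, 190.1]
tcp_rot: [0.313, 1.569, -1.058]
ft_force: [-17.7, -5.0, 69.2]
opening: 1.002
```

```bash
python3 - <<'E'
from h import *
st()
E
```

```text
t 2.85 tcp [ 541.3 -129.3  190.1] tip [ 5.415e+02 -1.296e+02  1.000e-01] F [-17.7  -5.   69.2] M [-1.09  3.61 -0.33] op 1.002
 x [ 0.001 -0.002 -1.   ] y [0.98  0.199 0.001] z [ 0.199 -0.98   0.002] q [-0.353  0.698  1.901 -0.002  0.541 -0.551]
```

Call:
jog_arm(deltas=[-1.5,0,0,0,0,0,1])

```text
t: 2.98
eef_pos: [541.2, -128.8, 192.1]
tcp_rot: [0.486, 1.568, -0.883]
ft_force: [0.4, 0.1, -0.5]
opening: 1.001
```

Call:
jog_arm(deltas=[0,0,0,0,0,0,1])

```text
t: 3.1
eef_pos: [541.2, -128.3, 192.1]
tcp_rot: [0.541, 1.568, -0.827]
ft_force: [0.5, 0.3, -0.3]
opening: 0.998
```

```bash
python3 - <<'E'
from h import *
st()
E
```

```text
t 3.1 tcp [ 541.2 -128.3  192.1] tip [ 541.5 -128.7    2.1] F [ 0.5  0.3 -0.3] M [-0.04  0.07 -0.03] op 0.998
 x [ 0.002 -0.002 -1.   ] y [0.98  0.201 0.001] z [ 0.201 -0.98   0.002] q [-0.351  0.695  1.901 -0.002  0.543 -0.552]
```

Call:
jog_arm(deltas=[0,2,-14,0,0,0,1,0,0,-12,0,0,0,1,0,0,-12,0,0,0,1,0,0,-12,0.02,0,0,1,0,0,-12,0.025,0,0,1,0,0,-12,0.025,0,0,1,0,0,-12,0.025,0,0,1,0,0,-12,0.025,0,0,1,0,0,-12,0.025,0,0,1,0,0,-10,0.025,0,0,1])

```text
t: 4.35
eef_pos: [522.6, -0.6, 191.2]
tcp_rot: [0.483, 1.566, -1.055]
ft_force: [0.1, -3.2, 2.2]
opening: 0.999
```

```bash
python3 - <<'E'
from h import *
st()
c=eyes.read_camera("wrist"); cv2.imwrite("pics/w2.png",c["image"][:,:,::-1])
c=eyes.read_camera("side"); crop(c,170,110,370,250,4,"si2.png")
E
```

```text
t 4.35 tcp [522.6  -0.6 191.2] tip [523.   -1.4   1.2] F [ 0.1 -3.2  2.2] M [-0.82  0.23  0.06] op 0.999
 x [ 0.002 -0.004 -1.   ] y [0.999 0.033 0.002] z [ 0.033 -0.999  0.004] q [-0.127  0.67   1.986 -0.008  0.483 -0.152]
```

View pics/w2.png

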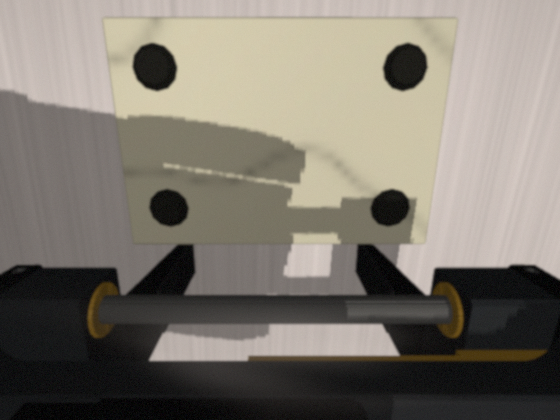

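View pics/si2.png

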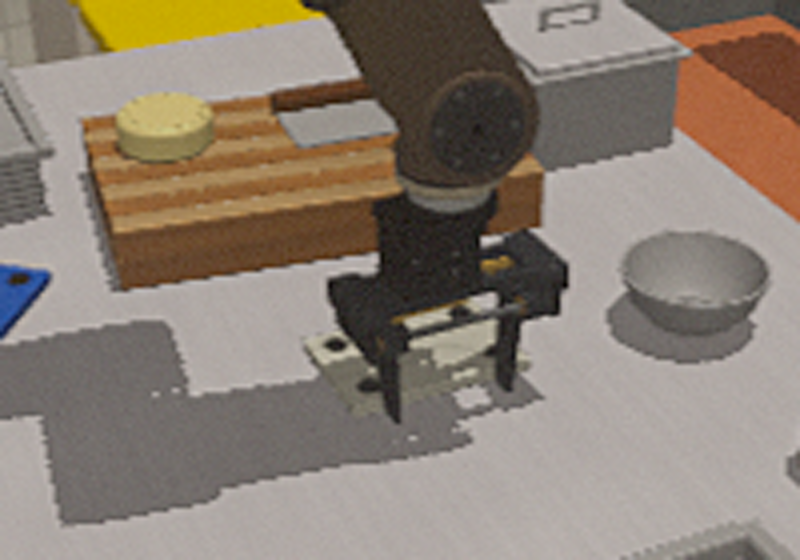

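Call:
jog_arm(deltas=[-0.1,0,-10,0.02,0,0,1,-0.1,0,-10,0.02,0,0,1,-0.1,0,-10,0.02,0,0,1,-0.1,0,-10,0.02,0,0,1,-0.1,0,-10,0.02,0,0,1,-0.1,0,-10,0.02,0,0,1,-0.1,0,-10,0.02,0,0,1,-0.1,0,-10,0.02,0,0,1,-0.1,0,-9,0,0,0,1,0,0,-4,0,0,0,1])

```text
t: 5.7
eef_pos: [525.8, 94.4, 191.1]
tcp_rot: [0.172, 1.565, -1.522]
ft_force: [-0.8, -4.1, 2.9]
opening: 1.002
```

```bash
python3 - <<'E'
from h import *
st()
c=eyes.read_camera("wrist"); cv2.imwrite("pics/w3.png",c["image"][:,:,::-1])
c=eyes.read_camera("side"); crop(c,170,110,370,250,4,"si3.png")
E
```

```text
t 5.7 tcp [525.8  94.4 191.1] tip [525.8  93.3   1.1] F [-0.8 -4.1  2.9] M [-0.84  0.08 -0.06] op 1.002
 x [ 0.    -0.005 -1.   ] y [ 0.992 -0.122  0.001] z [-0.122 -0.992  0.005] q [ 0.055  0.679  1.956 -0.011  0.506  0.187]
```

View pics/w3.png

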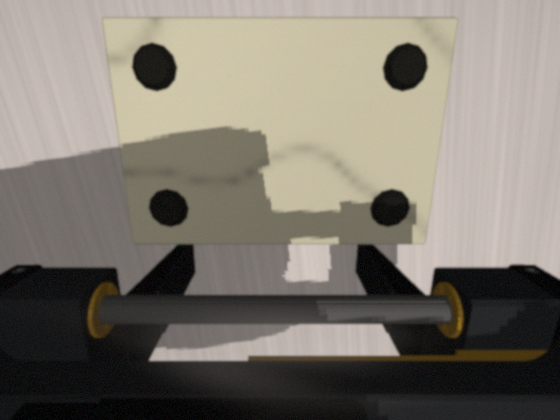

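View pics/si3.png

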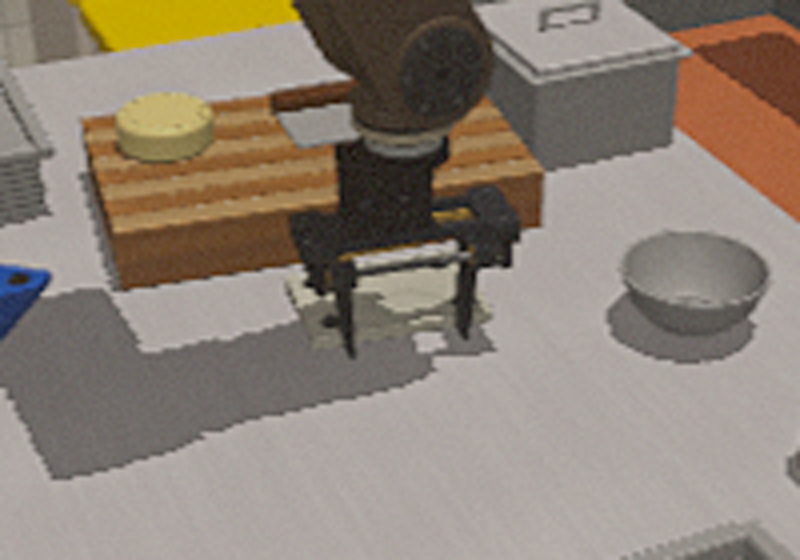

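Call:
jog_arm(deltas=[-0.1,0,-7,0.005,0,0,1,-0.1,0,-6,0,0,0,1,-0.1,0,-3,0,0,0,1,-0.1,0,-2,0,0,0,1,-0.1,0,-2,0,0,0,1])

```text
t: 6.42
eef_pos: [528.3, 115.1, 191.1]
tcp_rot: [-0.021, 1.565, -1.72]
ft_force: [0.0, -2.3, -1.0]
opening: 1.001
```

```bash
python3 - <<'E'
from h import *
st()
c=eyes.read_camera("wrist"); cv2.imwrite("pics/w4.png",c["image"][:,:,::-1])
E
```

```text
t 6.42 tcp [528.3 115.1 191.1] tip [528.1 114.1   1.1] F [ 0.  -2.3 -1. ] M [-0.44  0.06 -0.03] op 1.001
 x [-0.001 -0.005 -1.   ] y [ 0.992 -0.128 -0.   ] z [-0.128 -0.992  0.005] q [ 0.093  0.684  1.94  -0.011  0.519  0.231]
```

View pics/w4.png

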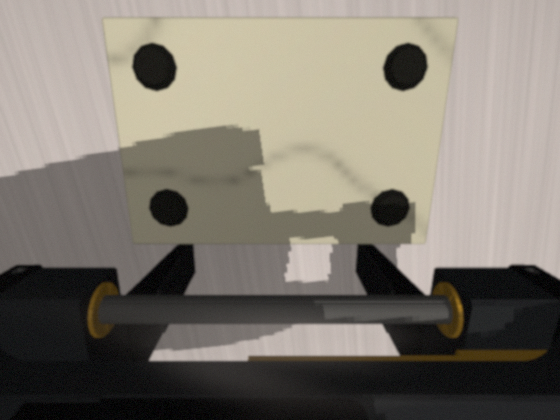

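Call:
jog_arm(deltas=[-0.1,0,-2.5,0,0,0,1,-0.1,0,-2.5,0,0,0,1,-0.1,0,-2,0,0,0,1,-0.1,0,-1,0,0,0,1])

```text
t: 6.98
eef_pos: [529.3, 123.6, 191.4]
tcp_rot: [-0.09, 1.565, -1.79]
ft_force: [-0.3, -2.2, -1.3]
opening: 1.005
```

```bash
python3 - <<'E'
from h import *
st()
c=eyes.read_camera("side"); crop(c,220,130,320,205,8,"si5.png")
c=eyes.read_camera("wrist"); cv2.imwrite("pics/w5.png",c["image"][:200,:,::-1])
E
```

```text
t 6.97 tcp [529.3 123.6 191.4] tip [529.1 122.6   1.4] F [-0.3 -2.2 -1.3] M [-0.43  0.1   0.04] op 1.005
 x [-0.001 -0.005 -1.   ] y [ 0.992 -0.128 -0.   ] z [-0.128 -0.992  0.005] q [ 0.109  0.686  1.932 -0.01   0.525  0.246]
```

View pics/si5.png

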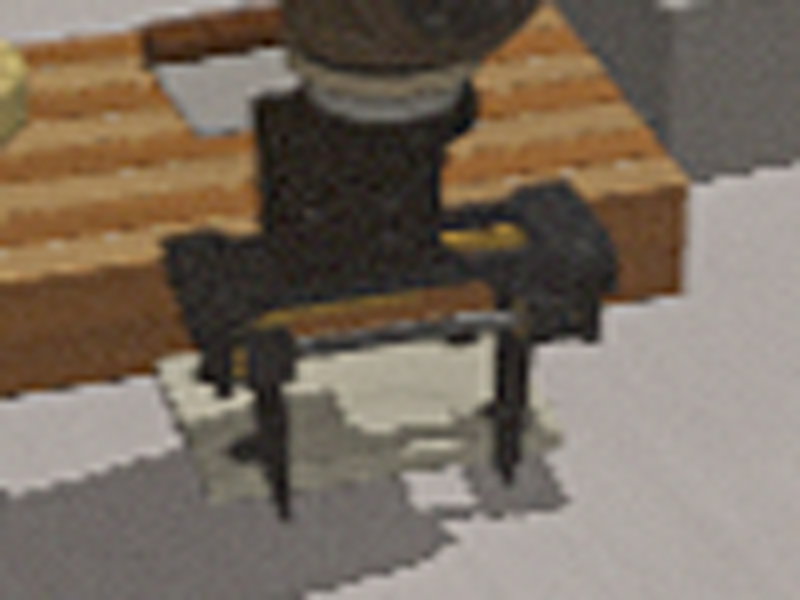

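View pics/w5.png

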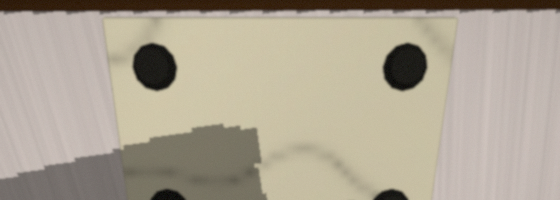

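```bash
python3 - <<'E'
from h import *
c=eyes.read_camera("wrist"); im=c["image"].astype(int)
# wall/table boundary: first row from top where brightness jumps
for u in (20,60,500,540):
    col=im[:40,u].sum(1); k=int(np.argmax(np.diff(col))); p=plane(c,u,k+1,0); print("wall",u,k,p.round(1))
for u in (120,200,280,360,440):
    print("col",u,im[8:22,u].tolist()[::1][4:12])
    p=plane(c,u,17,12); print(" edge",p.round(1))
E
```

```text
wall 20 10 [422.  263.9   0. ]
wall 60 10 [441.1 261.4   0. ]
wall 500 9 [650.9 234.5   0. ]
wall 540 9 [669.9 232.1   0. ]
col 120 [[177, 167, 162], [189, 179, 173], [189, 181, 175], [186, 178, 171], [180, 173, 162], [176, 167, 151], [184, 178, 153], [195, 186, 160]]
 edge [473.9 251.5  12. ]
col 200 [[135, 125, 121], [163, 154, 148], [180, 170, 165], [187, 177, 170], [180, 170, 161], [179, 169, 153], [186, 178, 154], [196, 188, 161]]
 edge [509.6 246.8  12. ]
col 280 [[187, 176, 172], [199, 188, 182], [201, 191, 184], [197, 188, 181], [186, 178, 168], [180, 173, 157], [184, 176, 153], [193, 186, 160]]
 edge [545.3 242.2  12. ]
col 360 [[194, 185, 180], [196, 185, 179], [199, 188, 182], [195, 185, 177], [183, 175, 165], [176, 169, 153], [181, 174, 151], [193, 185, 159]]
 edge [580.9 237.5  12. ]
col 440 [[176, 166, 160], [188, 177, 172], [189, 177, 171], [187, 177, 170], [176, 169, 159], [171, 165, 148], [177, 171, 147], [188, 182, 156]]
 edge [616.5 232.9  12. ]
```

Call:
jog_arm(deltas=[0,0,-1.2,0,0,0,1,0,0,-1,0,0,0,1,0,0,-0.8,0,0,0,1,0,0,-0.6,0,0,0,1])

```text
t: 7.62
eef_pos: [529.9, 127.1, 191.5]
tcp_rot: [-0.029, 1.565, -1.728]
ft_force: [0.3, -2.7, -1.2]
opening: 1.003
```

Call:
jog_arm(deltas=[0,0,-0.6,0,0,0,1,0,0,-0.6,0,0,0,1])

```text
t: 7.88
eef_pos: [530.0, 128.4, 191.5]
tcp_rot: [-0.028, 1.565, -1.728]
ft_force: [-0.4, -4.3, -1.2]
opening: 1.001
```

Call:
jog_arm(deltas=[0,0,-0.6,0,0,0,1,0,0,-0.5,0,0,0,1])

```text
t: 8.12
eef_pos: [530.3, 128.8, 191.5]
tcp_rot: [-0.012, 1.564, -1.71]
ft_force: [0.1, -8.4, 0.1]
opening: 1.003
```

Call:
jog_arm(deltas=[0,0,-0.8,0,0,0,1,-0.8,0,-0.8,0,0,0,1,-1.5,0,-0.8,0,0,0,1])

```text
t: 8.5
eef_pos: [530.7, 129.3, 193.5]
tcp_rot: [-0.123, 1.561, -1.82]
ft_force: [-0.4, -10.4, -3.1]
opening: 1.0
```

```bash
python3 - <<'E'
from h import *
st()
E
```

```text
t 8.5 tcp [530.7 129.3 193.5] tip [530.3 127.5   3.5] F [ -0.4 -10.4  -3.1] M [-2.14 -0.12  0.04] op 1.0
 x [-0.002 -0.009 -1.   ] y [ 0.992 -0.126 -0.001] z [-0.126 -0.992  0.01 ] q [ 0.119  0.685  1.924 -0.018  0.536  0.261]
```

Call:
jog_arm(deltas=[-2,0,-0.6,0,0.002,0,1,-2,0,-0.6,0,0.002,0,1,-2,0,-0.6,0,0.002,0,1])

```text
t: 8.88
eef_pos: [530.9, 128.8, 199.0]
tcp_rot: [-0.396, 1.563, -2.092]
ft_force: [-0.6, -11.7, -1.9]
opening: 1.0
```

```bash
python3 - <<'E'
from h import *
st()
c=eyes.read_camera("side"); crop(c,220,130,320,205,8,"si6.png")
E
```

```text
t 8.88 tcp [530.9 128.8 199. ] tip [530.2 127.6   9. ] F [ -0.6 -11.7  -1.9] M [-2.42 -0.14 -0.02] op 1.0
 x [-0.004 -0.006 -1.   ] y [ 0.992 -0.125 -0.003] z [-0.125 -0.992  0.007] q [ 0.118  0.675  1.922 -0.011  0.549  0.253]
```

View pics/si6.png

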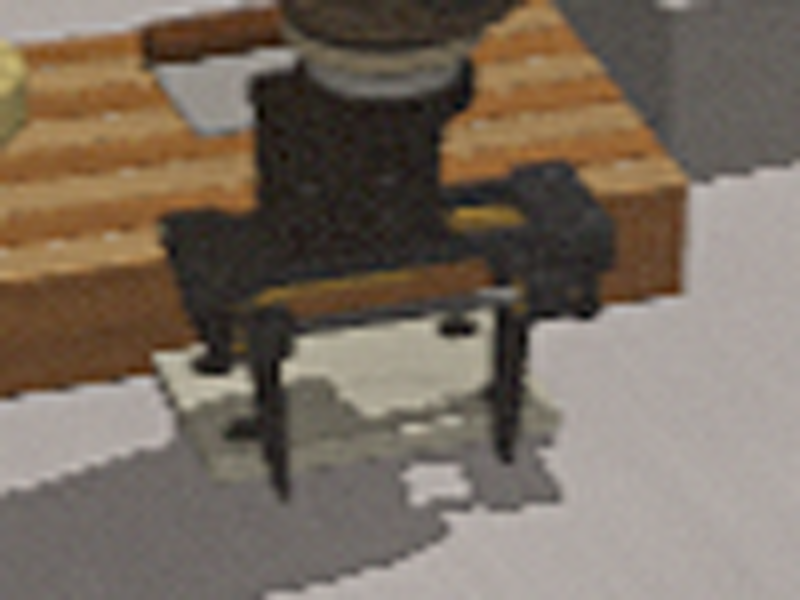

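```bash
python3 - <<'E'
from h import *
c=eyes.read_camera("wrist"); cv2.imwrite("pics/w6.png",c["image"][:,:,::-1])
E
```

```text
(no output)
```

View pics/w6.png

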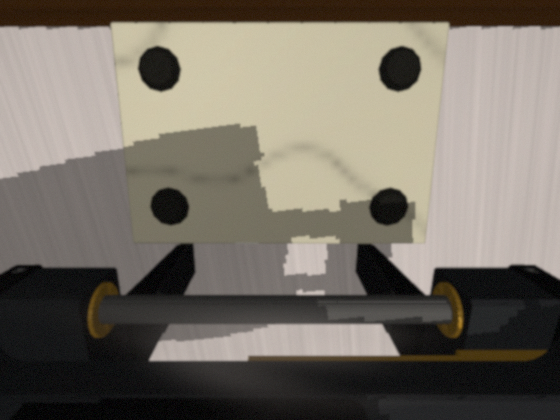

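Call:
jog_arm(deltas=[-3,0,-0.6,0,0.002,0,1,-3,0,-0.6,0,0.002,0,1,-3,0,-0.7,0,0.002,0,1,-3,0,-0.8,0,0.002,0,1])

```text
t: 9.48
eef_pos: [531.3, 128.5, 210.6]
tcp_rot: [-1.038, 1.565, -2.734]
ft_force: [-0.8, -11.8, -1.0]
opening: 0.997
```

```bash
python3 - <<'E'
from h import *
st()
c=eyes.read_camera("wrist"); cv2.imwrite("pics/w7.png",c["image"][:,:,::-1])
E
```

```text
t 9.47 tcp [531.3 128.5 210.6] tip [530.3 128.1  20.6] F [ -0.8 -11.8  -1. ] M [-2.26 -0.11 -0.07] op 0.997
 x [-0.005 -0.002 -1.   ] y [ 0.992 -0.125 -0.005] z [-0.125 -0.992  0.003] q [ 0.117  0.656  1.916 -0.003  0.575  0.245]
```

View pics/w7.png

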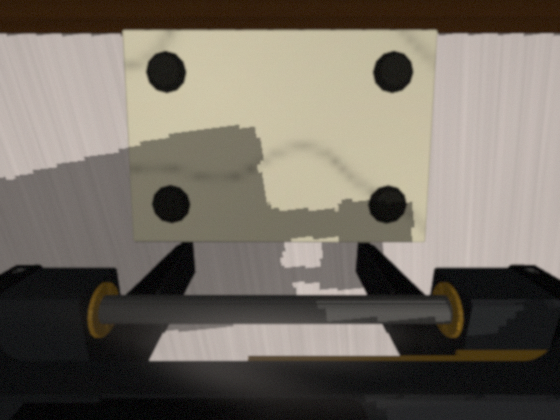

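```bash
cat >> h.py <<'E'
def arc(th0,dth,n,pre,e=1.5,ry=0.001):
    C=lambda t: np.array([-12*np.sin(t)-110*np.cos(t)+e*np.sin(t),110*np.sin(t)+e*np.cos(t)])
    for i in range(n):
        t=np.radians(th0+i*dth); t2=np.radians(th0+(i+1)*dth)
        d=C(t2)-C(t)+pre*np.array([np.cos(t2),-np.sin(t2)])
        print([round(-d[1],1),0,round(-d[0],1),0,ry,0,1], "th->",round(th0+(i+1)*dth,1),"z",round(C(t2)[1],1))
E
python3 - <<'E'
from h import *
arc(10,2,14,.75)
E
```

```text
[np.float64(-3.6), 0, np.float64(-1.1), 0, 0.001, 0, 1] th-> 12 z 24.3
[np.float64(-3.5), 0, np.float64(-1.2), 0, 0.001, 0, 1] th-> 14 z 28.1
[np.float64(-3.5), 0, np.float64(-1.4), 0, 0.001, 0, 1] th-> 16 z 31.8
[np.float64(-3.4), 0, np.float64(-1.5), 0, 0.001, 0, 1] th-> 18 z 35.4
[np.float64(-3.4), 0, np.float64(-1.6), 0, 0.001, 0, 1] th-> 20 z 39.0
[np.float64(-3.3), 0, np.float64(-1.7), 0, 0.001, 0, 1] th-> 22 z 42.6
[np.float64(-3.2), 0, np.float64(-1.8), 0, 0.001, 0, 1] th-> 24 z 46.1
[np.float64(-3.1), 0, np.float64(-2.0), 0, 0.001, 0, 1] th-> 26 z 49.6
[np.float64(-3.0), 0, np.float64(-2.1), 0, 0.001, 0, 1] th-> 28 z 53.0
[np.float64(-3.0), 0, np.float64(-2.2), 0, 0.001, 0, 1] th-> 30 z 56.3
[np.float64(-2.9), 0, np.float64(-2.3), 0, 0.001, 0, 1] th-> 32 z 59.6
[np.float64(-2.8), 0, np.float64(-2.4), 0, 0.001, 0, 1] th-> 34 z 62.8
[np.float64(-2.7), 0, np.float64(-2.5), 0, 0.001, 0, 1] th-> 36 z 65.9
[np.float64(-2.6), 0, np.float64(-2.6), 0, 0.001, 0, 1] th-> 38 z 68.9
```

Call:
jog_arm(deltas=[-3.6,0,-1,0,0.001,0,1,-3.5,0,-1.2,0,0.001,0,1,-3.5,0,-1.3,0,0.001,0,1])

```text
t: 9.9
eef_pos: [531.7, 130.0, 221.4]
tcp_rot: [-1.133, 1.564, -2.829]
ft_force: [-0.5, -10.3, -0.7]
opening: 1.002
```

```bash
python3 - <<'E'
from h import *
st()
E
```

```text
t 9.9 tcp [531.7 130.  221.4] tip [530.5 129.6  31.4] F [ -0.5 -10.3  -0.7] M [-2.12 -0.   -0.11] op 1.002
 x [-0.006 -0.002 -1.   ] y [ 0.992 -0.125 -0.006] z [-0.125 -0.992  0.003] q [ 0.119  0.638  1.909 -0.002  0.601  0.246]
```

Call:
jog_arm(deltas=[-3.4,0,-1.5,0,0.001,0,1,-3.4,0,-1.6,0,0.001,0,1,-3.3,0,-1.7,0,0.001,0,1,-3.2,0,-1.8,0,0.001,0,1])

```text
t: 10.4
eef_pos: [532.5, 133.6, 235.2]
tcp_rot: [-1.135, 1.562, -2.83]
ft_force: [-0.1, -11.7, 2.0]
opening: 1.001
```

```bash
python3 - <<'E'
from h import *
st()
c=eyes.read_camera("wrist"); cv2.imwrite("pics/w8.png",c["image"][:,:,::-1])
E
```

```text
t 10.4 tcp [532.5 133.6 235.2] tip [531.  133.2  45.2] F [ -0.1 -11.7   2. ] M [-2.25  0.08 -0.1 ] op 1.001
 x [-0.008 -0.003 -1.   ] y [ 0.992 -0.124 -0.008] z [-0.124 -0.992  0.004] q [ 0.126  0.617  1.898 -0.003  0.635  0.253]
```

View pics/w8.png

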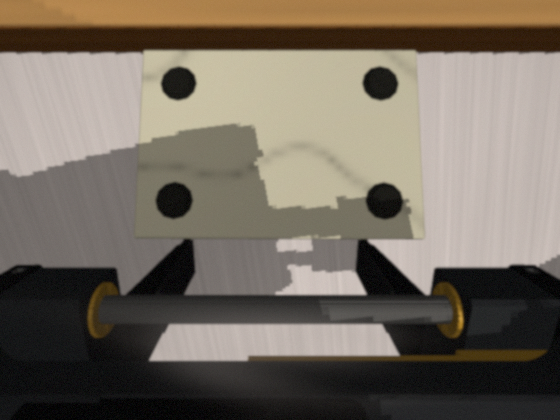

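Call:
jog_arm(deltas=[-3.1,0,-1.9,0,0.001,0.002,1,-3,0,-2,0,0.001,0.002,1,-3,0,-2.1,0,0.001,0.002,1,-3,0,-2.2,0,0.001,0.002,1])

```text
t: 10.95
eef_pos: [532.7, 139.1, 248.0]
tcp_rot: [-0.653, 1.564, -2.348]
ft_force: [-2.2, -9.7, 2.3]
opening: 0.999
```

```bash
python3 - <<'E'
from h import *
st()
arc(31,2.2,15,.7)
E
```

```text
t 10.95 tcp [532.7 139.1 248. ] tip [531.8 138.2  58. ] F [-2.2 -9.7  2.3] M [-2.08  0.47 -0.1 ] op 0.999
 x [-0.005 -0.005 -1.   ] y [ 0.992 -0.124 -0.004] z [-0.124 -0.992  0.005] q [ 0.136  0.598  1.887 -0.006  0.662  0.265]
[np.float64(-3.2), 0, np.float64(-2.5), 0, 0.001, 0, 1] th-> 33.2 z 61.5
[np.float64(-3.1), 0, np.float64(-2.6), 0, 0.001, 0, 1] th-> 35.4 z 64.9
[np.float64(-2.9), 0, np.float64(-2.7), 0, 0.001, 0, 1] th-> 37.6 z 68.3
[np.float64(-2.8), 0, np.float64(-2.9), 0, 0.001, 0, 1] th-> 39.8 z 71.6
[np.float64(-2.7), 0, np.float64(-3.0), 0, 0.001, 0, 1] th-> 42.0 z 74.7
[np.float64(-2.6), 0, np.float64(-3.1), 0, 0.001, 0, 1] th-> 44.2 z 77.8
[np.float64(-2.4), 0, np.float64(-3.2), 0, 0.001, 0, 1] th-> 46.4 z 80.7
[np.float64(-2.3), 0, np.float64(-3.3), 0, 0.001, 0, 1] th-> 48.6 z 83.5
[np.float64(-2.1), 0, np.float64(-3.4), 0, 0.001, 0, 1] th-> 50.8 z 86.2
[np.float64(-2.0), 0, np.float64(-3.5), 0, 0.001, 0, 1] th-> 53.0 z 88.8
[np.float64(-1.9), 0, np.float64(-3.6), 0, 0.001, 0, 1] th-> 55.2 z 91.2
[np.float64(-1.7), 0, np.float64(-3.7), 0, 0.001, 0, 1] th-> 57.4 z 93.5
[np.float64(-1.6), 0, np.float64(-3.7), 0, 0.001, 0, 1] th-> 59.6 z 95.6
[np.float64(-1.4), 0, np.float64(-3.8), 0, 0.001, 0, 1] th-> 61.8 z 97.7
[np.float64(-1.2), 0, np.float64(-3.9), 0, 0.001, 0, 1] th-> 64.0 z 99.5
```

Call:
jog_arm(deltas=[-3.2,0,-2.5,0,0.002,0,1,-3.1,0,-2.6,0,0.002,0,1,-2.9,0,-2.7,0,0.002,0,1,-2.8,0,-2.9,0,0.002,0,1])

```text
t: 11.45
eef_pos: [533.8, 147.5, 261.3]
tcp_rot: [-1.347, 1.566, -3.042]
ft_force: [-0.7, -11.1, 5.3]
opening: 0.997
```

```bash
python3 - <<'E'
from h import *
st()
c=eyes.read_camera("wrist"); cv2.imwrite("pics/w9.png",c["image"][:,:,::-1])
E
```

```text
t 11.45 tcp [533.8 147.5 261.3] tip [532.9 147.4  71.3] F [ -0.7 -11.1   5.3] M [-2.13  0.25 -0.08] op 0.997
 x [-0.005 -0.    -1.   ] y [ 0.992 -0.124 -0.005] z [-0.124 -0.992  0.001] q [0.15  0.58  1.871 0.    0.695 0.274]
```

View pics/w9.png

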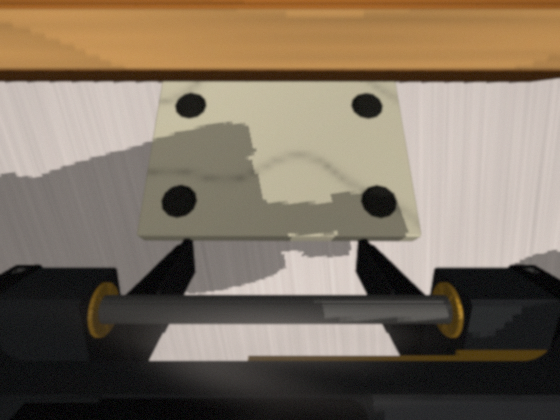

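Call:
jog_arm(deltas=[-2.7,0,-2.9,0,0.001,0,1,-2.6,0,-3,0,0.001,0,1,-2.4,0,-3.1,0,0.001,0,1,-2.3,0,-3.2,0,0.001,0,1])

```text
t: 12.0
eef_pos: [535.2, 158.0, 273.4]
tcp_rot: [-1.444, 1.566, -3.139]
ft_force: [-1.9, -7.3, 4.3]
opening: 1.002
```

```bash
python3 - <<'E'
from h import *
st()
arc(48,2,15,.6)
E
```

```text
t 12.0 tcp [535.2 158.  273.4] tip [534.4 158.   83.4] F [-1.9 -7.3  4.3] M [-1.47  0.25 -0.09] op 1.002
 x [-0.004 -0.    -1.   ] y [ 0.992 -0.123 -0.004] z [-0.123 -0.992  0.001] q [1.690e-01 5.660e-01 1.852e+00 1.000e-03 7.270e-01 2.920e-01]
[np.float64(-2.0), 0, np.float64(-3.0), 0, 0.001, 0, 1] th-> 50 z 85.2
[np.float64(-1.9), 0, np.float64(-3.1), 0, 0.001, 0, 1] th-> 52 z 87.6
[np.float64(-1.8), 0, np.float64(-3.2), 0, 0.001, 0, 1] th-> 54 z 89.9
[np.float64(-1.7), 0, np.float64(-3.3), 0, 0.001, 0, 1] th-> 56 z 92.0
[np.float64(-1.5), 0, np.float64(-3.3), 0, 0.001, 0, 1] th-> 58 z 94.1
[np.float64(-1.4), 0, np.float64(-3.4), 0, 0.001, 0, 1] th-> 60 z 96.0
[np.float64(-1.3), 0, np.float64(-3.5), 0, 0.001, 0, 1] th-> 62 z 97.8
[np.float64(-1.2), 0, np.float64(-3.5), 0, 0.001, 0, 1] th-> 64 z 99.5
[np.float64(-1.0), 0, np.float64(-3.6), 0, 0.001, 0, 1] th-> 66 z 101.1
[np.float64(-0.9), 0, np.float64(-3.6), 0, 0.001, 0, 1] th-> 68 z 102.6
[np.float64(-0.8), 0, np.float64(-3.7), 0, 0.001, 0, 1] th-> 70 z 103.9
[np.float64(-0.6), 0, np.float64(-3.7), 0, 0.001, 0, 1] th-> 72 z 105.1
[np.float64(-0.5), 0, np.float64(-3.7), 0, 0.001, 0, 1] th-> 74 z 106.2
[np.float64(-0.4), 0, np.float64(-3.8), 0, 0.001, 0, 1] th-> 76 z 107.1
[np.float64(-0.2), 0, np.float64(-3.8), 0, 0.001, 0, 1] th-> 78 z 107.9
```

Call:
jog_arm(deltas=[-2,0,-3.1,0,0.001,0,1,-1.8,0,-3.2,0,0.001,0,1,-1.7,0,-3.3,0,0.001,0,1,-1.6,0,-3.3,0,0.001,0,1])

```text
t: 12.5
eef_pos: [536.7, 169.5, 282.9]
tcp_rot: [-1.791, 1.568, 2.798]
ft_force: [-1.6, -5.8, 7.1]
opening: 0.998
```

```bash
python3 - <<'E'
from h import *
st()
c=eyes.read_camera("wrist"); cv2.imwrite("pics/w10.png",c["image"][:,:,::-1])
E
```

```text
t 12.5 tcp [536.7 169.5 282.9] tip [536.1 169.7  92.9] F [-1.6 -5.8  7.1] M [-1.19  0.31 -0.06] op 0.998
 x [-0.003  0.001 -1.   ] y [ 0.992 -0.123 -0.003] z [-0.123 -0.992 -0.001] q [0.188 0.557 1.834 0.002 0.753 0.31 ]
```

View pics/w10.png

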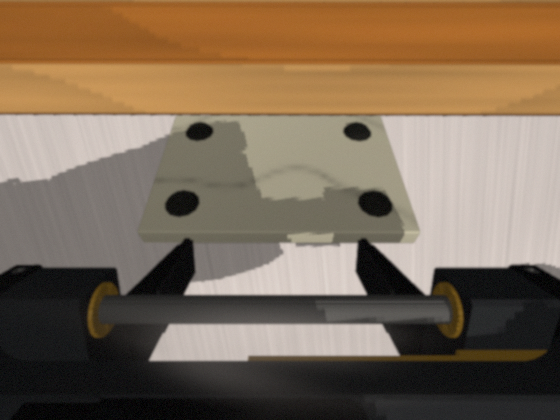

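Call:
jog_arm(deltas=[-1.4,0,-3.4,0,0.001,0,1,-1.3,0,-3.4,0,0.001,0,1,-1.2,0,-3.5,0,0.001,0,1,-1.1,0,-3.5,0,0.001,0,1])

```text
t: 13.05
eef_pos: [538.2, 182.8, 290.8]
tcp_rot: [-2.782, 1.567, 1.807]
ft_force: [-2.1, -3.7, 6.7]
opening: 1.002
```

```bash
python3 - <<'E'
from h import *
st()
arc(65,2,13,.6)
E
```

```text
t 13.05 tcp [538.2 182.8 290.8] tip [538.  183.5 100.8] F [-2.1 -3.7  6.7] M [-0.8   0.35 -0.05] op 1.002
 x [-0.001  0.004 -1.   ] y [ 0.992 -0.123 -0.001] z [-0.123 -0.992 -0.003] q [0.211 0.552 1.815 0.005 0.775 0.33 ]
[np.float64(-1.0), 0, np.float64(-3.6), 0, 0.001, 0, 1] th-> 67 z 101.8
[np.float64(-0.8), 0, np.float64(-3.6), 0, 0.001, 0, 1] th-> 69 z 103.2
[np.float64(-0.7), 0, np.float64(-3.7), 0, 0.001, 0, 1] th-> 71 z 104.5
[np.float64(-0.6), 0, np.float64(-3.7), 0, 0.001, 0, 1] th-> 73 z 105.6
[np.float64(-0.4), 0, np.float64(-3.7), 0, 0.001, 0, 1] th-> 75 z 106.6
[np.float64(-0.3), 0, np.float64(-3.8), 0, 0.001, 0, 1] th-> 77 z 107.5
[np.float64(-0.2), 0, np.float64(-3.8), 0, 0.001, 0, 1] th-> 79 z 108.3
[np.float64(-0.0), 0, np.float64(-3.8), 0, 0.001, 0, 1] th-> 81 z 108.9
[np.float64(0.1), 0, np.float64(-3.8), 0, 0.001, 0, 1] th-> 83 z 109.4
[np.float64(0.2), 0, np.float64(-3.8), 0, 0.001, 0, 1] th-> 85 z 109.7
[np.float64(0.4), 0, np.float64(-3.8), 0, 0.001, 0, 1] th-> 87 z 109.9
[np.float64(0.5), 0, np.float64(-3.8), 0, 0.001, 0, 1] th-> 89 z 110.0
[np.float64(0.7), 0, np.float64(-3.8), 0, 0.001, 0, 1] th-> 91 z 110.0
```

Call:
jog_arm(deltas=[-0.8,0,-3.6,0,0,0,1,-0.7,0,-3.6,0,0,0,1,-0.5,0,-3.6,0,0,0,1,-0.4,0,-3.6,0,0,0,1])

```text
t: 13.55
eef_pos: [539.7, 197.2, 296.1]
tcp_rot: [2.938, 1.567, 1.244]
ft_force: [-2.1, -3.2, 6.3]
opening: 0.999
```

```bash
python3 - <<'E'
from h import *
st()
c=eyes.read_camera("wrist"); cv2.imwrite("pics/w11.png",c["image"][:,:,::-1])
c=eyes.read_camera("side"); crop(c,220,130,320,205,8,"si11.png")
E
```

```text
t 13.55 tcp [539.7 197.2 296.1] tip [539.9 197.8 106.1] F [-2.1 -3.2  6.3] M [-0.56  0.5  -0.04] op 0.999
 x [ 0.001  0.003 -1.   ] y [ 0.992 -0.123  0.001] z [-0.123 -0.992 -0.003] q [0.235 0.551 1.795 0.004 0.793 0.355]
```

View pics/w11.png

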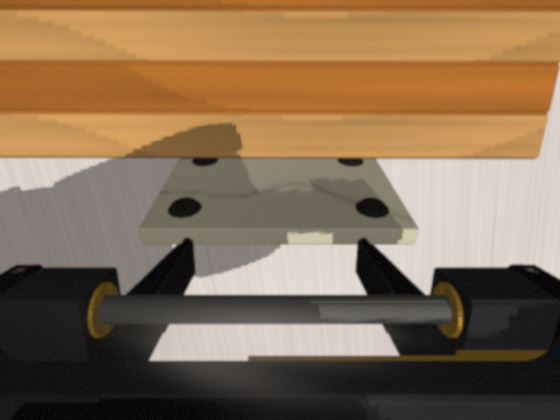

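View pics/si11.png

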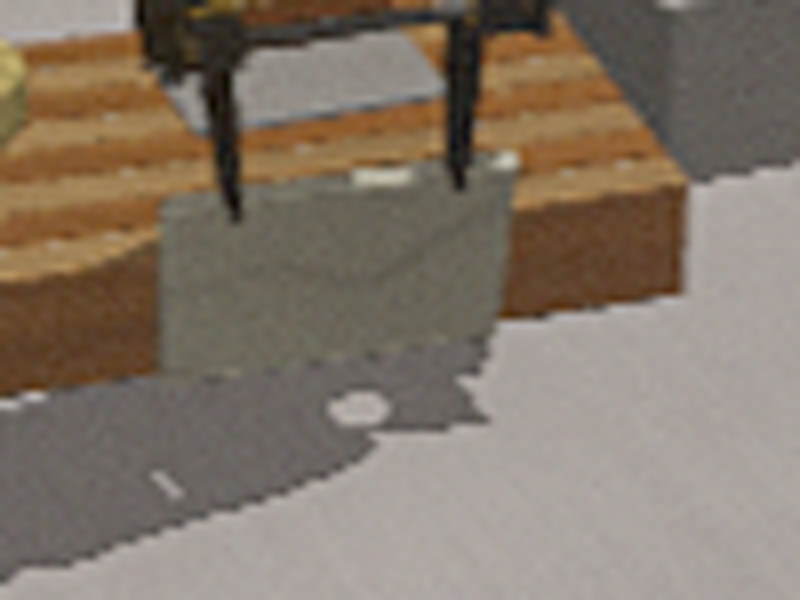

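Call:
jog_arm(deltas=[-0.5,0,-3.3,0,0,0,1,-0.3,0,-3.3,0,0,0,1,-0.2,0,-3.3,0,0,0,1])

```text
t: 14.02
eef_pos: [540.8, 207.6, 298.7]
tcp_rot: [2.682, 1.566, 0.988]
ft_force: [-1.3, -2.6, 7.3]
opening: 1.001
```

```bash
python3 - <<'E'
from h import *
st()
E
```

```text
t 14.03 tcp [540.8 207.6 298.7] tip [541.3 208.3 108.7] F [-1.3 -2.6  7.3] M [-0.56  0.43 -0.05] op 1.001
 x [ 0.003  0.004 -1.   ] y [ 0.992 -0.123  0.002] z [-0.123 -0.992 -0.004] q [0.252 0.553 1.782 0.004 0.803 0.372]
```

Call:
jog_arm(deltas=[-0.2,0,-3.2,0,0,0,1,0,0,-3.2,0,0,0,1,0.1,0,-3.2,0,0,0,1])

```text
t: 14.4
eef_pos: [542.0, 217.8, 300.1]
tcp_rot: [2.551, 1.565, 0.857]
ft_force: [-0.9, -1.5, 6.6]
opening: 1.0
```

```bash
python3 - <<'E'
from h import *
st()
c=eyes.read_camera("wrist"); cv2.imwrite("pics/w12.png",c["image"][:,:,::-1])
E
```

```text
t 14.4 tcp [542.  217.8 300.1] tip [542.7 218.7 110.1] F [-0.9 -1.5  6.6] M [-0.24  0.52 -0.02] op 1.0
 x [ 0.004  0.004 -1.   ] y [ 0.992 -0.123  0.003] z [-0.123 -0.992 -0.005] q [0.269 0.557 1.769 0.004 0.811 0.389]
```

View pics/w12.png

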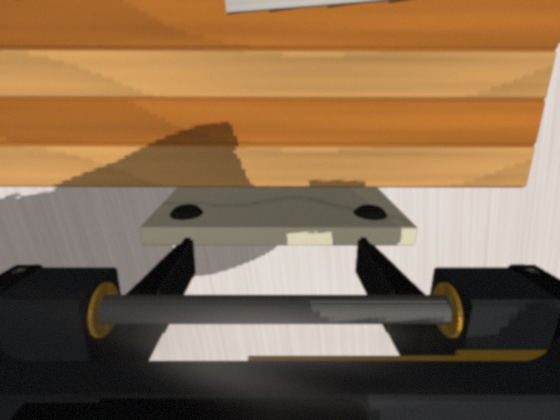

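Call:
jog_arm(deltas=[0.3,0,-2.5,0,0,0,1,0.3,0,-2,0,0,0,1])

```text
t: 14.7
eef_pos: [542.6, 223.2, 300.3]
tcp_rot: [2.52, 1.564, 0.827]
ft_force: [-1.5, -1.7, 6.7]
opening: 1.001
```

```bash
python3 - <<'E'
from h import *
st()
c=eyes.read_camera("side"); crop(c,220,130,320,205,8,"si13.png")
c=eyes.read_camera("scene"); crop(c,240,190,440,340,4,"sc13.png")
E
```

```text
t 14.7 tcp [542.6 223.2 300.3] tip [543.5 224.2 110.3] F [-1.5 -1.7  6.7] M [-0.22  0.48  0.02] op 1.001
 x [ 0.005  0.005 -1.   ] y [ 0.992 -0.123  0.004] z [-0.123 -0.992 -0.006] q [0.277 0.559 1.762 0.005 0.814 0.397]
```

View pics/si13.png

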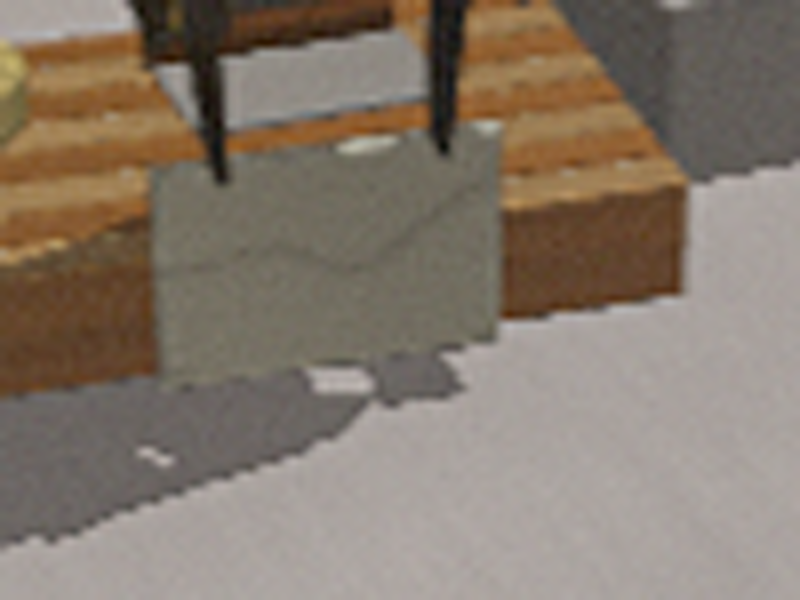

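View pics/sc13.png

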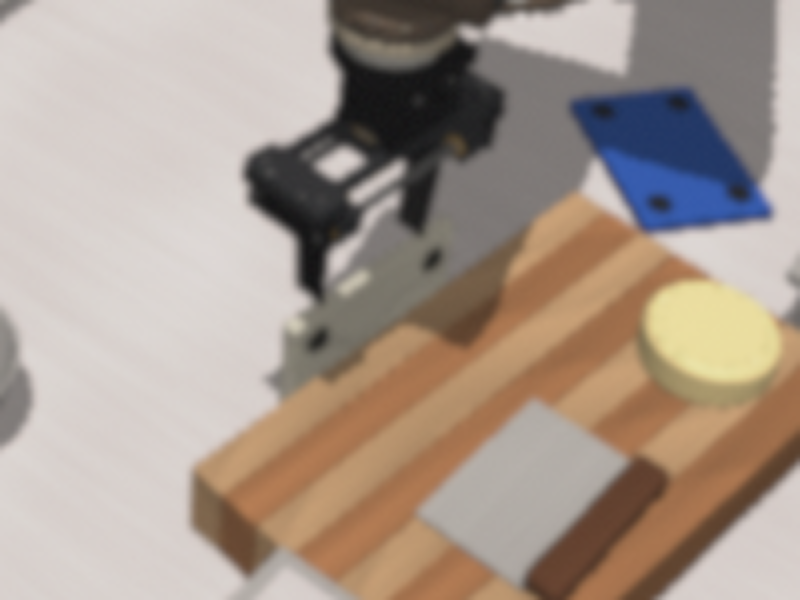

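```bash
python3 - <<'E'
from h import *
c=eyes.read_camera("side")
n=np.array([.127,.992]); w=np.array([523.7,249.3])
for nm,(u,v),z in(("TL",(152,172),110),("BL",(165,385),0),("TR",(502,122),110),("BR",(497,340),0)):
    p=plane(c,220+u/8,130+v/8,z); print(nm,p.round(1),"dist to wall",round(float((p[:2]-w)@n),1))
E
```

```text
TL [466.6 237.9 110. ] dist to wall -18.5
BL [468. 242.   0.] dist to wall -14.4
TR [625.6 220.  110. ] dist to wall -16.1
BR [622.6 217.4   0. ] dist to wall -19.1
```

Call:
jog_arm(deltas=[-0.6,0,0,0,0,0,1,-1,0,0,0,0,0,1,-3,0,0,0,0,0,1])

```text
t: 15.22
eef_pos: [542.6, 223.8, 304.6]
tcp_rot: [2.578, 1.564, 0.885]
ft_force: [0.3, -1.1, 0.8]
opening: 1.001
```

```bash
python3 - <<'E'
from h import *
st()
c=eyes.read_camera("side"); crop(c,220,130,320,205,8,"si14.png")
for nm,(u,v),z in(("TL",(152,172),110),("BL",(165,385),0)): pass
c=eyes.read_camera("wrist"); cv2.imwrite("pics/w14.png",c["image"][:,:,::-1])
E
```

```text
t 15.22 tcp [542.6 223.8 304.6] tip [543.4 224.8 114.6] F [ 0.3 -1.1  0.8] M [-0.08  0.04 -0.  ] op 1.001
 x [ 0.005  0.006 -1.   ] y [ 0.992 -0.122  0.004] z [-0.122 -0.992 -0.006] q [0.278 0.554 1.758 0.006 0.823 0.397]
```

View pics/si14.png

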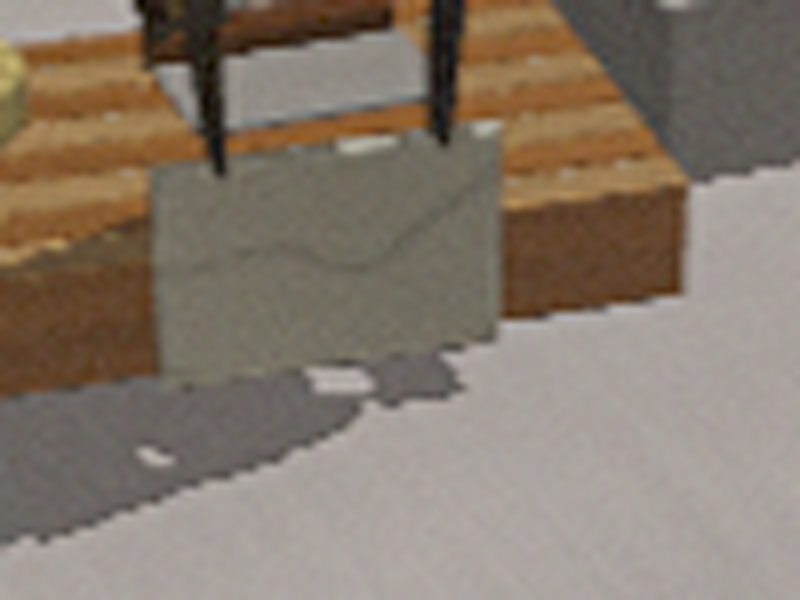

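View pics/w14.png

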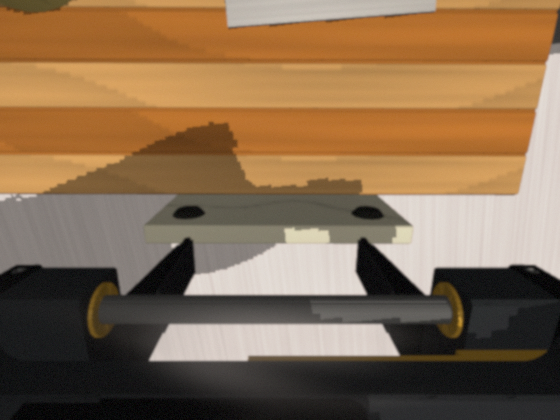

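```bash
python3 - <<'E'
from h import *
plan(np.array([544,237,345.]),Rtool([0,0,-1],[np.cos(1.443),np.sin(1.443),0]),1,n=11)
E
```

```text
L=42.1 ang=1.566 n=11
[-3.6, -0.0, -1.2, -0.142, -0.0, -0.001, 1]
[-3.6, 0.2, -1.2, -0.142, -0.0, -0.001, 1]
[-3.6, 0.3, -1.2, -0.142, -0.0, -0.001, 1]
[-3.6, 0.5, -1.1, -0.142, -0.0, -0.001, 1]
[-3.6, 0.6, -1.0, -0.142, -0.0, -0.001, 1]
[-3.6, 0.8, -0.9, -0.142, -0.0, -0.001, 1]
[-3.6, 0.9, -0.8, -0.142, -0.0, -0.001, 1]
[-3.6, 1.0, -0.7, -0.142, -0.0, -0.001, 1]
[-3.6, 1.1, -0.5, -0.142, -0.0, -0.001, 1]
[-3.6, 1.2, -0.4, -0.142, -0.0, -0.001, 1]
[-3.6, 1.2, -0.2, -0.142, -0.0, -0.001, 1]
```

Call:
jog_arm(deltas=[-15,0,0,0,0,0,1,-15,0,0,-0.1,0,0,1,-8,0.2,-1.2,-0.15,0,-0.001,1,0,0.3,-1.2,-0.157,0,-0.001,1,0,0.5,-1.1,-0.157,0,-0.001,1,0,0.6,-1,-0.157,0,-0.001,1,0,0.8,-0.9,-0.157,0,-0.001,1,0,1,-0.7,-0.157,0,-0.001,1,0,1.2,-0.5,-0.157,0,-0.001,1,0,1.2,-0.3,-0.157,0,-0.001,1])

```text
t: 16.58
eef_pos: [544.1, 233.3, 354.4]
tcp_rot: [0.814, 1.563, 0.512]
ft_force: [-0.3, -0.7, -0.1]
opening: 0.994
```

```bash
python3 - <<'E'
from h import *
st()
plan(np.array([545,238.5,330.]),Rtool([0,0,-1],[np.cos(1.443),np.sin(1.443),0]),1,n=3)
E
```

```text
t 16.57 tcp [544.1 233.3 354.4] tip [545.3 234.  164.4] F [-0.3 -0.7 -0.1] M [ 0.03  0.02 -0.01] op 0.994
 x [ 0.007  0.004 -1.   ] y [0.297 0.955 0.006] z [ 0.955 -0.297  0.005] q [ 0.293  0.498  1.7    0.002  0.936 -0.977]
L=24.9 ang=0.174 n=3
[8.1, 1.7, -0.3, -0.058, 0.002, -0.002, 1]
[8.1, 1.7, -0.1, -0.058, 0.002, -0.002, 1]
[8.1, 1.7, -0.0, -0.058, 0.002, -0.002, 1]
```

Call:
jog_arm(deltas=[8,1.7,-0.3,-0.06,0.003,-0.003,1,8,1.7,-0.1,-0.06,0.003,-0.003,1,8,1.7,0,-0.06,0.002,-0.002,1,0,0,0,0,0,0,1])

```text
t: 17.08
eef_pos: [545.1, 238.6, 334.1]
tcp_rot: [-0.83, 1.569, -0.944]
ft_force: [-0.0, 0.2, -0.4]
opening: 0.997
```

```bash
python3 - <<'E'
from h import *
st()
c=eyes.read_camera("wrist"); cv2.imwrite("pics/w15.png",c["image"][:,:,::-1])
c=eyes.read_camera("side"); crop(c,220,110,340,200,6,"si15.png")
E
```

```text
t 17.07 tcp [545.1 238.6 334.1] tip [545.3 238.3 144.1] F [-0.   0.2 -0.4] M [0.02 0.05 0.01] op 0.997
 x [ 0.001 -0.001 -1.   ] y [ 0.114  0.993 -0.001] z [ 0.993 -0.114  0.001] q [ 0.302  0.527  1.711 -0.002  0.904 -1.154]
```

View pics/w15.png

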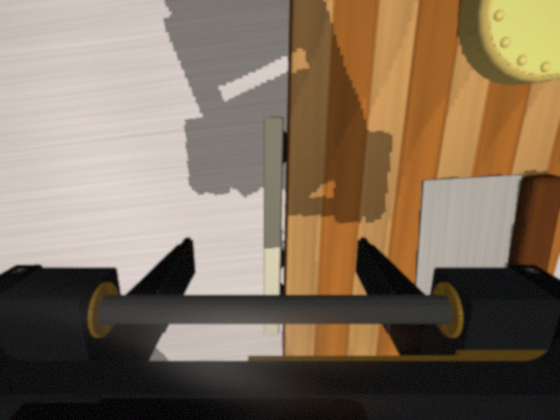

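View pics/si15.png

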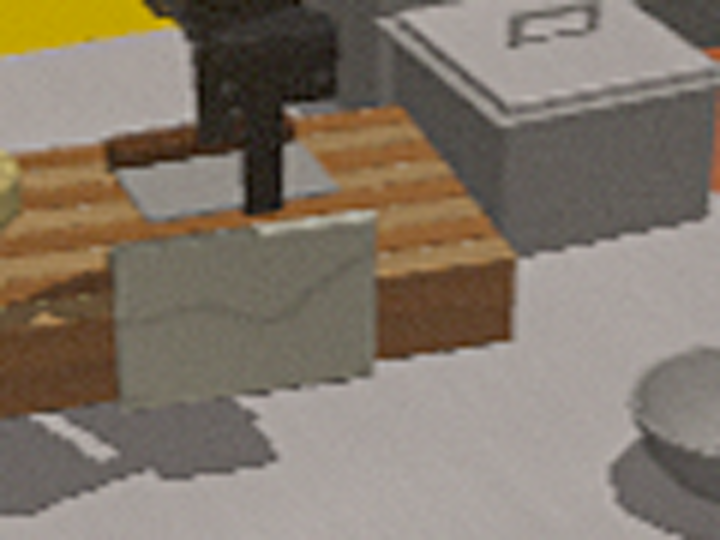

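```bash
python3 - <<'E'
from h import *
c=eyes.read_camera("wrist")
p,R,s=pose()
for u,v in((265,118),(283,118),(264,240),(281.5,240),(264,332),(280,332)):
    q=plane(c,u,v,110); print(u,v,q.round(1),"tool frame",R.inv().apply(q-p).round(1))
im=c["image"][220,255:292].astype(int); print(im.tolist())
E
```

```text
265 118 [466.1 240.2 110. ] tool frame [224.3  -7.2 -79.2]
283 118 [467.4 251.4 110. ] tool frame [224.3   4.1 -79.2]
264 240 [547.7 229.2 110. ] tool frame [224.5  -8.7   3.1]
281.5 240 [549.1 241.4 110. ] tool frame [224.5   3.6   3.1]
264 332 [623.2 219.7 110. ] tool frame [224.6  -9.5  79.2]
280 332 [624.6 231.9 110. ] tool frame [224.6   2.8  79.2]
[[215, 204, 198], [215, 205, 197], [214, 204, 197], [214, 205, 198], [213, 204, 196], [217, 206, 200], [213, 204, 196], [201, 191, 184], [175, 165, 157], [139, 132, 118], [127, 121, 105], [126, 121, 104], [126, 122, 106], [128, 121, 105], [127, 122, 107], [127, 123, 107], [128, 123, 107], [129, 124, 107], [125, 120, 102], [129, 124, 107], [126, 121, 103], [126, 122, 104], [127, 123, 105], [126, 121, 104], [121, 116, 100], [123, 118, 107], [155, 146, 139], [188, 179, 172], [199, 189, 182], [165, 154, 148], [110, 96, 86], [93, 68, 47], [128, 89, 47], [165, 120, 67], [190, 141, 83], [195, 146, 86], [195, 146, 85]]
```

Call:
jog_arm(deltas=[12,-1.2,0,0.014,0,0,1,15,0,0,0,0,0,1,14,0,0,0,0,0,0.6,6,0,0,0,0,0,0.4,0,0,0,0,0,0,0.3,0,0,0,0,0,0,0.25])

```text
t: 17.98
eef_pos: [545.1, 237.0, 283.9]
tcp_rot: [-0.741, 1.569, -0.873]
ft_force: [-0.2, -0.1, 1.0]
opening: 0.635
```

```bash
python3 - <<'E'
from h import *
st()
c=eyes.read_camera("wrist"); cv2.imwrite("pics/w16.png",c["image"][:,:,::-1])
E
```

```text
t 17.98 tcp [545.1 237.  283.9] tip [545.3 236.8  93.9] F [-0.2 -0.1  1. ] M [ 0.03 -0.01  0.02] op 0.635
 x [ 0.001 -0.001 -1.   ] y [ 0.131  0.991 -0.001] z [ 0.991 -0.131  0.001] q [ 0.299  0.591  1.754 -0.002  0.796 -1.138]
```

View pics/w16.png

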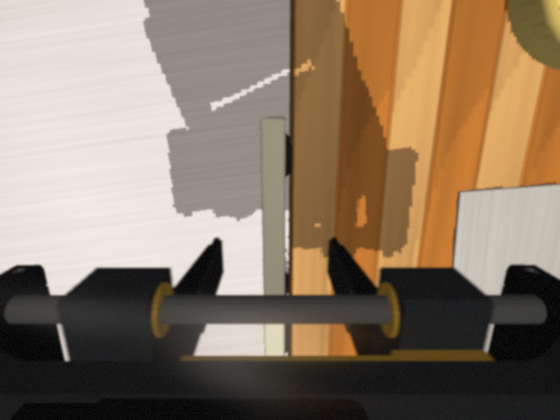

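Call:
jog_arm(deltas=[0,0,0,0,0,0,0.25,0,0,0,0,0,0,0.25,0,0,0,0,0,0,0.25,0,0,0,0,0,0,0.25,0,0,0,0,0,0,0.22])

```text
t: 18.65
eef_pos: [545.2, 237.0, 284.9]
tcp_rot: [-0.089, 1.568, -0.221]
ft_force: [0.3, -0.3, -0.0]
opening: 0.228
```

```bash
python3 - <<'E'
from h import *
st()
c=eyes.read_camera("wrist"); crop(c,200,80,360,260,4,"w17.png")
E
```

```text
t 18.65 tcp [545.2 237.  284.9] tip [545.7 236.9  94.9] F [ 0.3 -0.3 -0. ] M [-0.01  0.03  0.02] op 0.228
 x [ 0.003 -0.001 -1.   ] y [ 0.131  0.991 -0.   ] z [ 0.991 -0.131  0.003] q [ 0.299  0.59   1.754 -0.002  0.796 -1.138]
```

View pics/w17.png

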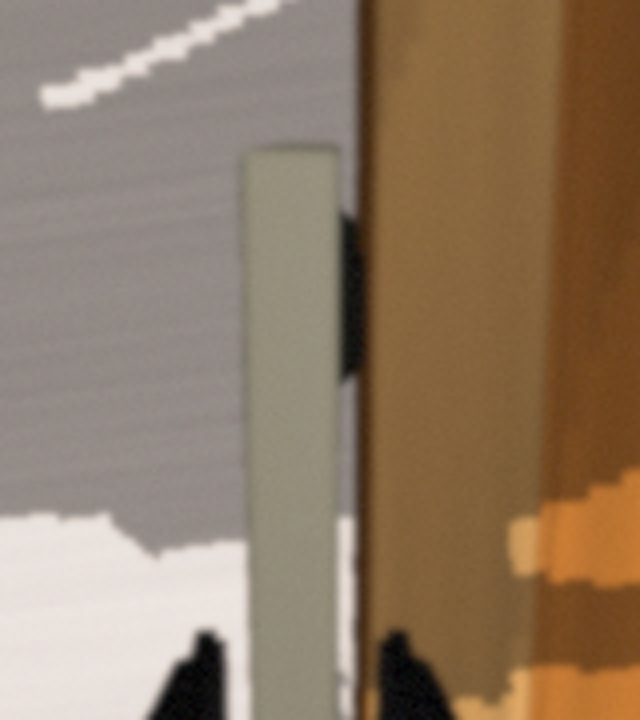

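Call:
jog_arm(deltas=[0,-1.2,0,0,0,0,0.2,0,0,0,0,0,0,0.17])

```text
t: 18.95
eef_pos: [545.0, 235.8, 284.9]
tcp_rot: [-0.13, 1.568, -0.262]
ft_force: [0.8, -0.1, -0.3]
opening: 0.177
```

Call:
jog_arm(deltas=[0,0,0,0,0,0,0.14])

```text
t: 19.08
eef_pos: [545.0, 235.8, 284.9]
tcp_rot: [-0.115, 1.568, -0.247]
ft_force: [-0.4, 0.6, -0.5]
opening: 0.145
```

Call:
jog_arm(deltas=[0,0,0,0,0,0,0.12])

```text
t: 19.2
eef_pos: [545.0, 235.8, 284.9]
tcp_rot: [-0.03, 1.568, -0.162]
ft_force: [0.3, 2.1, -1.0]
opening: 0.123
```

```bash
python3 - <<'E'
from h import *
st()
c=eyes.read_camera("wrist"); crop(c,200,80,360,260,4,"w18.png")
E
```

```text
t 19.2 tcp [545.  235.8 284.9] tip [545.5 235.8  94.9] F [ 0.3  2.1 -1. ] M [ 0.74 -0.07  0.11] op 0.123
 x [ 0.003 -0.    -1.   ] y [ 0.131  0.991 -0.   ] z [ 0.991 -0.131  0.003] q [ 0.297  0.589  1.755 -0.002  0.795 -1.14 ]
```

View pics/w18.png

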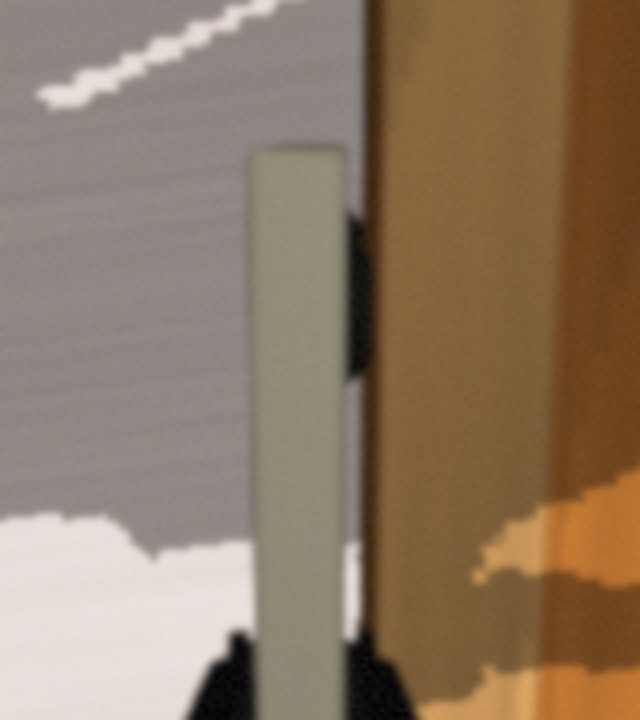

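Call:
jog_arm(deltas=[0,0,0,0,0,0,0.08,0,0,0,0,0,0,0])

```text
t: 19.5
eef_pos: [545.0, 236.0, 284.9]
tcp_rot: [0.111, 1.568, -0.021]
ft_force: [-0.7, 0.6, -1.5]
opening: 0.119
```

Call:
jog_arm(deltas=[0,0,0,0,0,0,0,0,0,0,0,0,0,0])

```text
t: 19.75
eef_pos: [545.0, 236.0, 284.8]
tcp_rot: [0.108, 1.568, -0.024]
ft_force: [0.2, 1.4, -0.3]
opening: 0.126
```

Call:
jog_arm(deltas=[-3,0,0,0,0,0,0,-3,0,0,0,0,0,0])

```text
t: 20.0
eef_pos: [544.7, 235.8, 290.3]
tcp_rot: [-0.867, 1.569, -0.999]
ft_force: [0.3, -0.2, -4.6]
opening: 0.125
```

```bash
python3 - <<'E'
from h import *
st()
c=eyes.read_camera("side"); crop(c,220,110,340,200,6,"si19.png")
E
```

```text
t 20.0 tcp [544.7 235.8 290.3] tip [544.9 235.6 100.3] F [ 0.3 -0.2 -4.6] M [ 0.04 -0.05 -0.01] op 0.125
 x [ 0.001 -0.001 -1.   ] y [ 0.131  0.991 -0.001] z [ 0.991 -0.131  0.001] q [ 0.297  0.582  1.751 -0.002  0.808 -1.14 ]
```

View pics/si19.png

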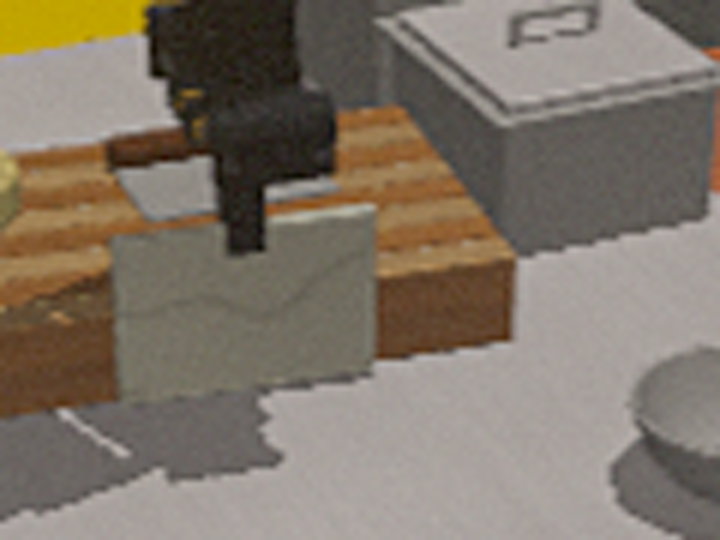

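Call:
jog_arm(deltas=[0,-4,0,0,0,0,0,-2,-8,0,0,0,0,0,-5,-15,0,0,0,0,0,-10,-20,0,0,0,0,0,-15,-25,0,0,0,0,0,-15,-30,0,0,0,0,0,-15,-30,0,0,0,0,0,-10,-30,0,0,0,0,0])

```text
t: 21.05
eef_pos: [520.9, 65.4, 367.5]
tcp_rot: [-0.879, 1.568, -1.01]
ft_force: [0.2, -0.4, -4.4]
opening: 0.122
```

```bash
python3 - <<'E'
from h import *
st()
from scipy.optimize import least_squares
D=[json.loads(l) for l in open("log.jsonl")]
Q=np.array([d["joints"] for d in D]);P=np.array([d["eef_pos"] for d in D]);X=np.array([Ro.from_euler("xyz",d["tcp_rot"]).as_matrix()[:,0] for d in D])
lat=-np.sin(Q[:,0])*P[:,0]+np.cos(Q[:,0])*P[:,1]; rad=np.cos(Q[:,0])*P[:,0]+np.sin(Q[:,0])*P[:,1]
print("lat",lat.min().round(1),lat.max().round(1))
def f(v):
    a,L1,L2,b,d=v; s=Q[:,1]+Q[:,2]
    return np.r_[a+L1*np.sin(Q[:,1])+L2*np.sin(s)+b*np.cos(s)-rad, d+L1*np.cos(Q[:,1])+L2*np.cos(s)-b*np.sin(s)-P[:,2]]
r=least_squares(f,[0,600,600,0,100]); print(r.x.round(1),np.abs(r.fun).max().round(2))
E
```

```text
t 21.05 tcp [520.9  65.4 367.5] tip [521.2  65.  177.5] F [ 0.2 -0.4 -4.4] M [ 0.01 -0.02  0.02] op 0.122
 x [ 0.001 -0.002 -1.   ] y [ 0.131  0.991 -0.002] z [ 0.991 -0.131  0.002] q [-1.000e-03  3.950e-01  1.847e+00 -3.000e-03  8.990e-01 -1.438e+00]
lat 65.2 66.2
[3.000e-01 5.860e+02 4.114e+02 4.320e+01 1.160e+02] 0.65
```

```bash
python3 - <<'E'
from h import *
c=eyes.read_camera("scene")
for nm,(u,v),z in(("bowl",(222,283),20),("blue",(408,229),10),("jar",(170,242),40)): print(nm,plane(c,u,v,z).round(0))
yw=-0.05; cy,sy=np.cos(yw),np.sin(yw)
plan(np.array([600,25,420.]),Rtool([0,0,-1],[cy,sy,0]),0,n=10)
E
```

```text
bowl [759.  16.  20.]
blue [184. 293.  10.]
jar [ 763. -207.   40.]
L=101.9 ang=1.489 n=10
[-5.1, -2.7, 8.4, 0.149, 0.0, 0.0, 0]
[-5.1, -1.5, 8.7, 0.149, 0.0, 0.0, 0]
[-5.1, -0.2, 8.8, 0.149, 0.0, 0.0, 0]
[-5.1, 1.1, 8.7, 0.149, 0.0, 0.0, 0]
[-5.1, 2.4, 8.5, 0.149, 0.0, 0.0, 0]
[-5.1, 3.7, 8.0, 0.149, 0.0, 0.0, 0]
[-5.1, 4.8, 7.4, 0.149, 0.0, 0.0, 0]
[-5.1, 5.8, 6.6, 0.149, 0.0, 0.0, 0]
[-5.1, 6.8, 5.6, 0.149, 0.0, 0.0, 0]
[-5.1, 7.5, 4.6, 0.149, 0.0, 0.0, 0]
```

```bash
python3 - <<'E'
from h import *
yw=-0.2; cy,sy=np.cos(yw),np.sin(yw)
plan(np.array([560,-50,420.]),Rtool([0,0,-1],[cy,sy,0]),0,n=10)
E
```

```text
L=130.2 ang=1.639 n=10
[-5.1, -10.7, 5.4, 0.164, 0.0, 0.0, 0]
[-5.1, -9.7, 7.1, 0.164, 0.0, 0.0, 0]
[-5.1, -8.4, 8.6, 0.164, 0.0, 0.0, 0]
[-5.1, -6.9, 9.8, 0.164, 0.0, 0.0, 0]
[-5.1, -5.2, 10.8, 0.164, 0.0, 0.0, 0]
[-5.1, -3.4, 11.5, 0.164, 0.0, 0.0, 0]
[-5.1, -1.4, 11.9, 0.164, 0.0, 0.0, 0]
[-5.1, 0.5, 12.0, 0.164, 0.0, 0.0, 0]
[-5.1, 2.5, 11.7, 0.164, 0.0, 0.0, 0]
[-5.1, 4.3, 11.2, 0.164, 0.0, 0.0, 0]
```

Call:
jog_arm(deltas=[-5,-10.7,5.4,0.12,0,0,0,-5,-9.7,7,0.16,0,0,0,-5,-8.4,8.6,0.164,0,0,0,-5,-7,10,0.164,0,0,0,-5,-5,11,0.164,0,0,0,-5,-3.4,11.5,0.164,0,0,0,-5,-1.4,12,0.164,0,0,0,-5,0.5,12,0.164,0,0,0,-5,2.5,11.7,0.164,0,0,0,-5,4,11,0.164,0,0,0])

```text
t: 22.35
eef_pos: [555.9, -63.3, 427.3]
tcp_rot: [1.136, 1.563, -0.648]
ft_force: [-0.2, -0.4, -5.0]
opening: 0.121
```

```bash
python3 - <<'E'
from h import *
st()
yw=-0.2; cy,sy=np.cos(yw),np.sin(yw)
al=np.radians(38); X=np.array([-np.cos(al)*cy,-np.cos(al)*sy,-np.sin(al)])
e=np.array([385,-10,35.]); p1=e-285*X; print(p1)
Y=np.array([np.sin(al)*cy,np.sin(al)*sy,-np.cos(al)])
plan(p1,Rtool(X,Y),0,n=10)
E
```

```text
t 22.35 tcp [555.9 -63.3 427.3] tip [557.1 -64.2 237.3] F [-0.2 -0.4 -5. ] M [-0.07  0.06  0.01] op 0.121
 x [ 0.006 -0.005 -1.   ] y [ 0.977 -0.211  0.007] z [-0.211 -0.977  0.003] q [-0.231  0.374  1.694 -0.004  1.067 -0.016]
[605.10635574 -54.61776719 210.46352047]
L=222.5 ang=0.915 n=10
[21.7, 4.5, -2.0, -0.001, -0.0, -0.091, 0]
[21.2, 6.4, -2.0, -0.001, -0.0, -0.091, 0]
[20.5, 8.4, -2.0, -0.001, -0.0, -0.091, 0]
[19.7, 10.2, -1.9, -0.001, -0.0, -0.091, 0]
[18.7, 12.0, -1.9, -0.001, -0.0, -0.091, 0]
[17.5, 13.6, -1.9, -0.001, -0.0, -0.091, 0]
[16.2, 15.2, -1.9, -0.001, -0.0, -0.091, 0]
[14.7, 16.6, -1.9, -0.001, -0.0, -0.091, 0]
[13.2, 17.9, -1.9, -0.001, -0.0, -0.091, 0]
[11.5, 19.0, -1.8, -0.001, -0.0, -0.091, 0]
```

Call:
jog_arm(deltas=[21,4.5,-2,-0.001,0,-0.09,0,21,6.4,-2,-0.001,0,-0.091,0,20,8.4,-2,-0.001,0,-0.091,0,19,10.2,-2,-0.001,0,-0.091,0,18,12,-2,-0.001,0,-0.091,0,17,13.6,-2,-0.001,0,-0.091,0])

```text
t: 23.1
eef_pos: [583.9, -64.7, 303.6]
tcp_rot: [-1.569, 1.028, 2.927]
ft_force: [0.3, -0.6, -4.7]
opening: 0.124
```

```bash
python3 - <<'E'
from h import *
st()
yw=-0.2; cy,sy=np.cos(yw),np.sin(yw)
al=np.radians(38); X=np.array([-np.cos(al)*cy,-np.cos(al)*sy,-np.sin(al)])
e=np.array([385,-10,30.]); p1=e-285*X; print(p1)
Y=np.array([np.sin(al)*cy,np.sin(al)*sy,-np.cos(al)])
plan(p1,Rtool(X,Y),0,n=6)
c=eyes.read_camera("side"); crop(c,170,60,370,210,4,"si20.png")
E
```

```text
t 23.1 tcp [583.9 -64.7 303.6] tip [488.  -43.8 140.9] F [ 0.3 -0.6 -4.7] M [-0.32 -0.69 -0.04] op 0.124
 x [-0.504  0.11  -0.857] y [ 0.837 -0.184 -0.516] z [-0.214 -0.977  0.001] q [-0.222  0.622  1.657 -0.004  1.405 -0.004]
[605.10635574 -54.61776719 205.46352047]
L=101.0 ang=0.366 n=6
[12.4, 11.1, -2.4, -0.002, -0.002, -0.061, 0]
[11.7, 11.8, -2.4, -0.002, -0.002, -0.061, 0]
[11.0, 12.5, -2.4, -0.002, -0.002, -0.061, 0]
[10.2, 13.2, -2.4, -0.002, -0.002, -0.061, 0]
[9.4, 13.8, -2.4, -0.002, -0.002, -0.061, 0]
[8.5, 14.3, -2.4, -0.002, -0.002, -0.061, 0]
```

View pics/si20.png

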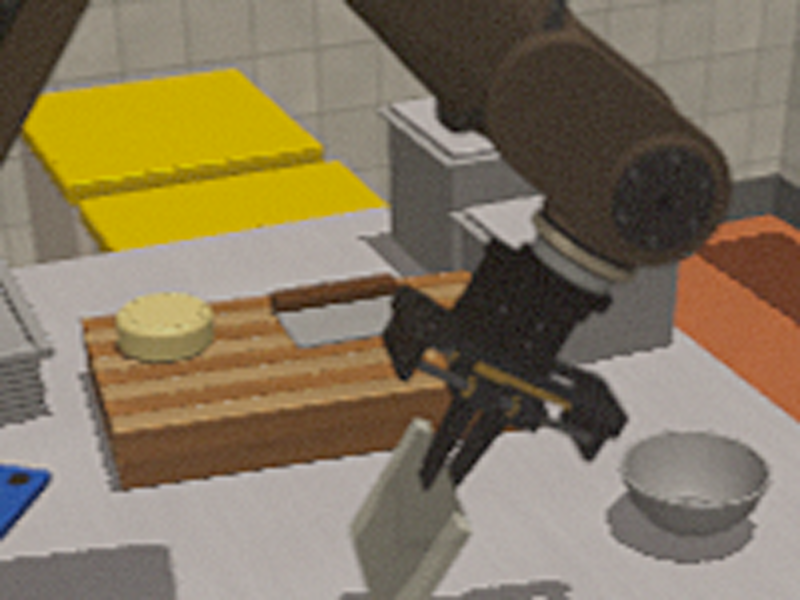

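Call:
jog_arm(deltas=[12,11,-2,-0.002,0,-0.061,0,11.5,12,-2,-0.002,0,-0.061,0,11,12.5,-2,-0.002,0,-0.061,0,10,13,-2,-0.002,0,-0.061,0,9,14,-2,-0.002,0,-0.061,0,8,14,-2,-0.002,0,-0.061,0])

```text
t: 23.9
eef_pos: [605.7, -59.0, 203.3]
tcp_rot: [-1.582, 0.65, 2.926]
ft_force: [0.0, -0.3, -4.3]
opening: 0.123
```

```bash
python3 - <<'E'
from h import *
st()
p,R,s=pose(); print("edge",(p+285*R.as_matrix()[:,0]).round(1))
c=eyes.read_camera("side"); crop(c,170,60,370,250,4,"si21.png")
E
```

```text
t 23.9 tcp [605.7 -59.  203.3] tip [458.  -26.6  88.2] F [ 0.  -0.3 -4.3] M [-0.32 -1.18  0.01] op 0.123
 x [-0.777  0.171 -0.606] y [ 0.594 -0.119 -0.796] z [-0.208 -0.978 -0.009] q [-0.207  0.832  1.597  0.007  1.633 -0.005]
edge [384.1 -10.4  30.7]
```

View pics/si21.png

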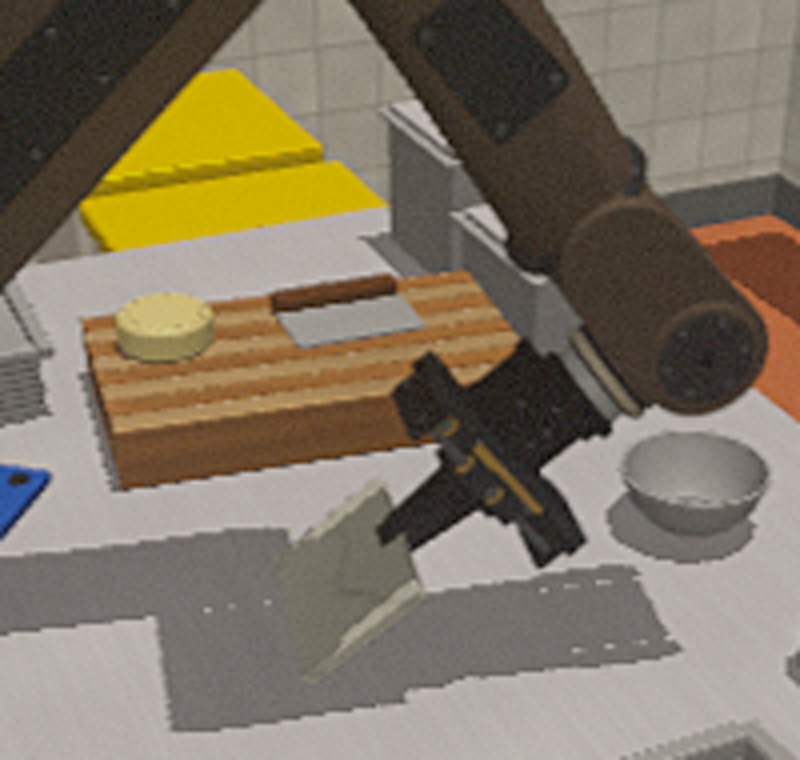

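```bash
cat >> h.py <<'E'
def tgt(al,yw=-0.21):
    al=np.radians(al); cy,sy=np.cos(yw),np.sin(yw)
    X=np.array([-np.cos(al)*cy,-np.cos(al)*sy,-np.sin(al)]);Y=np.array([np.sin(al)*cy,np.sin(al)*sy,-np.cos(al)])
    return X,Rtool(X,Y)
E
python3 - <<'E'
from h import *
X,R1=tgt(31)
e=np.array([384,-10,12.]); plan(e-285*X,R1,0,n=4)
E
```

```text
L=45.8 ang=0.105 n=4
[2.9, 11.1, -0.3, 0.002, -0.001, -0.026, 0]
[2.6, 11.2, -0.3, 0.002, -0.001, -0.026, 0]
[2.3, 11.2, -0.4, 0.002, -0.001, -0.026, 0]
[2.0, 11.3, -0.4, 0.002, -0.001, -0.026, 0]
```

Call:
jog_arm(deltas=[3,11,0,0.003,-0.001,-0.026,0,2.6,11,0,0.003,-0.001,-0.026,0,2.3,11,0,0.002,-0.001,-0.026,0,2,11,0,0.002,-0.001,-0.026,0])

```text
t: 24.45
eef_pos: [623.6, -62.8, 157.9]
tcp_rot: [-1.569, 0.539, 2.931]
ft_force: [1.0, -0.3, -3.9]
opening: 0.123
```

```bash
python3 - <<'E'
from h import *
st()
p,R,s=pose(); print("edge",(p+285*R.as_matrix()[:,0]).round(1))
X,R1=tgt(31)
e=np.array([384,-10,8.]); plan(e-285*X,R1,0,n=3)
E
```

```text
t 24.45 tcp [623.6 -62.8 157.9] tip [464.2 -28.7  60.3] F [ 1.  -0.3 -3.9] M [-0.3  -1.22 -0.  ] op 0.123
 x [-0.839  0.179 -0.513] y [ 0.502 -0.109 -0.858] z [-0.21  -0.978  0.002] q [-0.206  0.93   1.537  0.004  1.706  0.005]
edge [384.4 -11.6  11.6]
L=3.7 ang=0.003 n=3
[0.8, 0.7, -0.6, -0.001, -0.0, 0.001, 0]
[0.8, 0.7, -0.6, -0.001, -0.0, 0.001, 0]
[0.8, 0.7, -0.6, -0.001, -0.0, 0.001, 0]
```

Call:
jog_arm(deltas=[1,1.7,0,0,0,0,0,0.8,1.3,0,0,0,0,0,0.5,0.9,0,0,0,0,0,0.4,0.6,0,0,0,0,0])

```text
t: 24.95
eef_pos: [623.7, -62.8, 152.0]
tcp_rot: [-1.569, 0.539, 2.931]
ft_force: [-0.4, -0.8, -4.2]
opening: 0.122
```

Call:
jog_arm(deltas=[0.3,0.5,0,0,0,0,0,0.3,0.5,0,0,0,0,0])

```text
t: 25.2
eef_pos: [623.8, -62.9, 151.5]
tcp_rot: [-1.569, 0.54, 2.931]
ft_force: [2.3, -0.9, -1.3]
opening: 0.125
```

```bash
python3 - <<'E'
from h import *
st()
p,R,s=pose(); print("edge",(p+285*R.as_matrix()[:,0]).round(1))
E
```

```text
t 25.2 tcp [623.8 -62.9 151.5] tip [464.4 -28.8  53.9] F [ 2.3 -0.9 -1.3] M [-0.29 -0.73  0.01] op 0.125
 x [-0.839  0.179 -0.514] y [ 0.502 -0.11  -0.858] z [-0.21  -0.978  0.002] q [-0.206  0.939  1.536  0.004  1.697  0.005]
edge [384.7 -11.7   5.1]
```

Call:
jog_arm(deltas=[0,0,0,0,0,0,0.15,0,0,0,0,0,0,0.18,0,0,0,0,0,0,0.2])

```text
t: 25.58
eef_pos: [623.7, -62.8, 151.8]
tcp_rot: [-1.569, 0.539, 2.931]
ft_force: [-0.0, 0.2, -1.6]
opening: 0.195
```

```bash
python3 - <<'E'
from h import *
st()
c=eyes.read_camera("side"); crop(c,220,150,370,260,5,"si22.png")
E
```

```text
t 25.57 tcp [623.7 -62.8 151.8] tip [464.2 -28.7  54.4] F [-0.   0.2 -1.6] M [-0.24 -0.72  0.04] op 0.195
 x [-0.839  0.179 -0.513] y [ 0.501 -0.109 -0.858] z [-0.21  -0.978  0.002] q [-0.206  0.938  1.537  0.004  1.698  0.005]
```

View pics/si22.png

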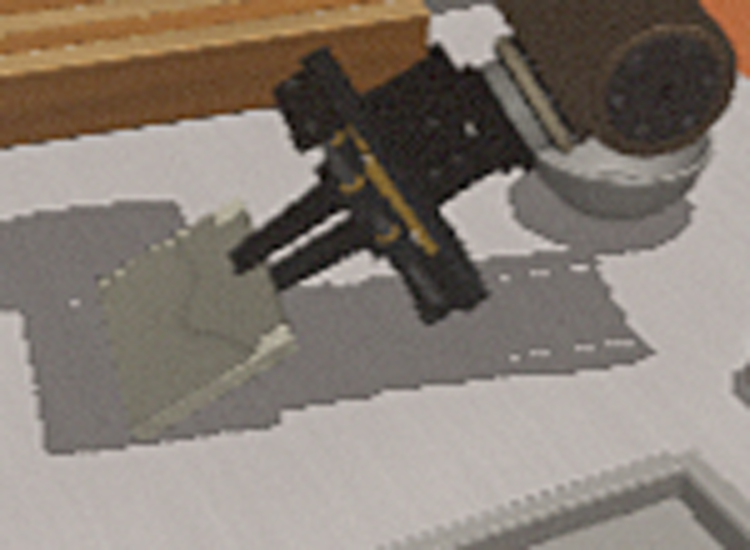

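Call:
jog_arm(deltas=[0,-3,0,0,0,0,0.29,0,-4.2,0,0,0,0,0.38,0,-4.2,0,0,0,0,0.47])

```text
t: 26.0
eef_pos: [617.7, -61.5, 162.2]
tcp_rot: [-1.569, 0.538, 2.931]
ft_force: [0.1, 0.1, -2.1]
opening: 0.428
```

```bash
python3 - <<'E'
from h import *
st()
p,R,s=pose(); X,Y,Z=R.as_matrix().T; print("lower finger inner tip",(p+190*X+Y*47.5*s["opening"]).round(1))
c=eyes.read_camera("side"); crop(c,220,150,370,260,5,"si23.png")
E
```

```text
t 26.0 tcp [617.7 -61.5 162.2] tip [458.2 -27.4  64.7] F [ 0.1  0.1 -2.1] M [-0.29 -0.67 -0.03] op 0.428
 x [-0.84   0.18  -0.513] y [ 0.501 -0.109 -0.858] z [-0.21  -0.978  0.002] q [-0.206  0.918  1.554  0.004  1.702  0.005]
lower finger inner tip [468.3 -29.6  47.3]
```

View pics/si23.png

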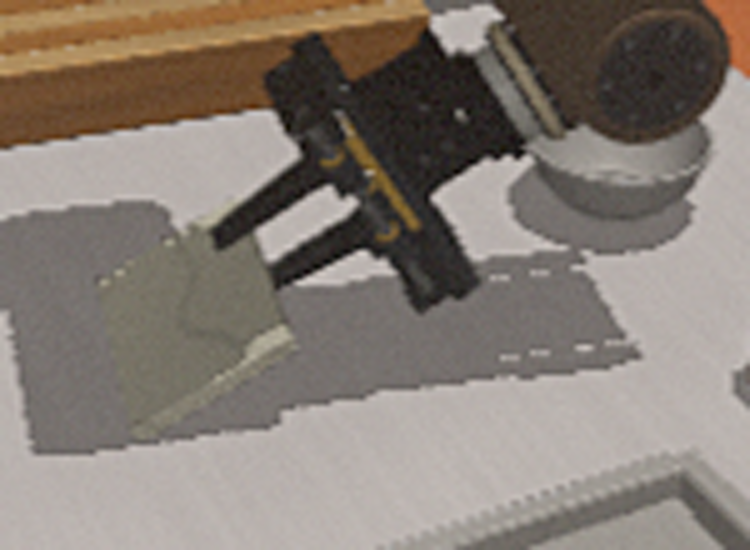

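Call:
jog_arm(deltas=[0,-4.4,0,0,0,0,0.56,0,-4.3,0,0,0,0,0.65,0,-4.3,0,0,0,0,0.74,0,-4.3,0,0,0,0,0.83,0,-4.3,0,0,0,0,0.92,0,-2,0,0,0,0,0.95])

```text
t: 26.8
eef_pos: [604.8, -58.7, 184.5]
tcp_rot: [-1.569, 0.539, 2.931]
ft_force: [-1.1, 0.6, -2.0]
opening: 0.933
```

```bash
python3 - <<'E'
from h import *
st()
p,R,s=pose(); X,Y,Z=R.as_matrix().T; print("lower finger inner tip",(p+190*X+Y*47.5*s["opening"]).round(1))
E
```

```text
t 26.8 tcp [604.8 -58.7 184.5] tip [445.3 -24.6  87. ] F [-1.1  0.6 -2. ] M [-0.22 -0.69 -0.06] op 0.933
 x [-0.839  0.179 -0.513] y [ 0.501 -0.109 -0.858] z [-0.21  -0.978  0.002] q [-0.206  0.874  1.59   0.004  1.71   0.005]
lower finger inner tip [467.5 -29.4  48.9]
```

Call:
jog_arm(deltas=[0.1,3.8,0,0,0,0,0.95,0.1,3.8,0,0,0,0,0.95,0.4,3.8,0,0,0,0,0.95,0.4,3.8,0,0,0,0,0.95])

```text
t: 27.3
eef_pos: [612.0, -60.3, 169.8]
tcp_rot: [-1.569, 0.539, 2.931]
ft_force: [0.2, 0.8, -2.5]
opening: 0.952
```

```bash
python3 - <<'E'
from h import *
st()
p,R,s=pose(); X,Y,Z=R.as_matrix().T; print("lower finger inner tip",(p+190*X+Y*47.5*s["opening"]).round(1))
c=eyes.read_camera("side"); crop(c,220,150,370,260,5,"si24.png")
E
```

```text
t 27.3 tcp [612.  -60.3 169.8] tip [452.5 -26.2  72.4] F [ 0.2  0.8 -2.5] M [-0.19 -0.63 -0.01] op 0.952
 x [-0.839  0.179 -0.513] y [ 0.501 -0.109 -0.858] z [-0.21  -0.978  0.002] q [-0.206  0.902  1.57   0.004  1.702  0.005]
lower finger inner tip [475.2 -31.1  33.6]
```

View pics/si24.png

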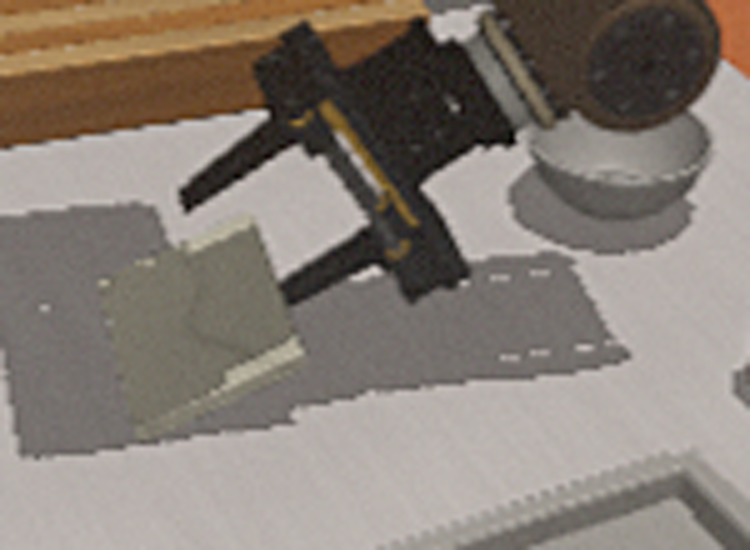

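Call:
jog_arm(deltas=[0.7,3.8,0,0,0,0,0.95,0.7,3.8,0,0,0,0,0.95,0.9,3.7,0,0,0,0,0.95])

```text
t: 27.72
eef_pos: [616.0, -61.2, 157.7]
tcp_rot: [-1.569, 0.538, 2.931]
ft_force: [0.1, 0.3, -1.7]
opening: 0.949
```

```bash
python3 - <<'E'
from h import *
st()
p,R,s=pose(); X,Y,Z=R.as_matrix().T; print("lower finger inner tip",(p+190*X+Y*47.5*s["opening"]).round(1))
c=eyes.read_camera("side"); crop(c,240,170,340,245,8,"si25.png")
E
```

```text
t 27.73 tcp [616.  -61.2 157.7] tip [456.5 -27.   60.3] F [ 0.1  0.3 -1.7] M [-0.27 -0.6   0.06] op 0.949
 x [-0.84   0.18  -0.513] y [ 0.501 -0.109 -0.859] z [-0.21  -0.978  0.002] q [-0.206  0.923  1.559  0.004  1.692  0.005]
lower finger inner tip [479.1 -32.   21.6]
```

View pics/si25.png

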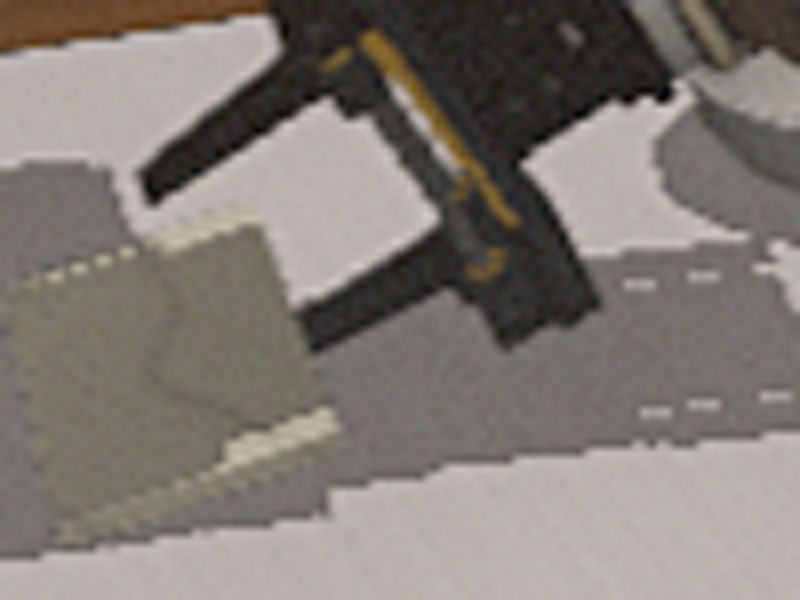

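Call:
jog_arm(deltas=[1,2.5,0,0,0,0,0.95,1,2.5,0,0,0,0,0.95,0.8,2,0,0,0,0,0.95])

```text
t: 28.15
eef_pos: [617.6, -61.5, 149.7]
tcp_rot: [-1.569, 0.54, 2.931]
ft_force: [2.2, 0.5, -1.8]
opening: 0.952
```

```bash
python3 - <<'E'
from h import *
st()
p,R,s=pose(); X,Y,Z=R.as_matrix().T; print("lower finger inner tip",(p+190*X+Y*47.5*s["opening"]).round(1))
c=eyes.read_camera("side"); crop(c,240,170,340,245,8,"si26.png")
E
```

```text
t 28.15 tcp [617.6 -61.5 149.7] tip [458.3 -27.5  52.1] F [ 2.2  0.5 -1.8] M [-0.29 -0.79 -0.02] op 0.952
 x [-0.839  0.179 -0.514] y [ 0.502 -0.11  -0.858] z [-0.21  -0.978  0.002] q [-0.206  0.936  1.554  0.004  1.682  0.005]
lower finger inner tip [481.  -32.4  13.2]
```

View pics/si26.png

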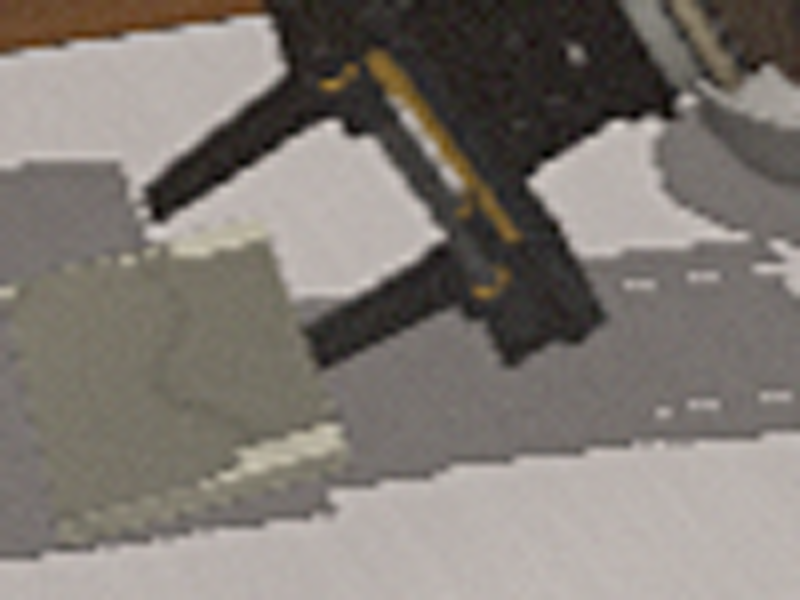

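Call:
jog_arm(deltas=[-1.7,1,0,0,0,0,0.95,-1.7,1,0,0,0,0,0.95,-1.7,1,0,0,0,0,0.95])

```text
t: 28.58
eef_pos: [623.4, -62.8, 149.4]
tcp_rot: [-1.569, 0.538, 2.931]
ft_force: [-0.1, 0.2, -1.4]
opening: 0.951
```

```bash
python3 - <<'E'
from h import *
st()
p,R,s=pose(); X,Y,Z=R.as_matrix().T; print("lower finger inner tip",(p+190*X+Y*47.5*s["opening"]).round(1))
c=eyes.read_camera("side"); crop(c,240,170,340,245,8,"si27.png")
E
```

```text
t 28.57 tcp [623.4 -62.8 149.4] tip [463.8 -28.7  52.1] F [-0.1  0.2 -1.4] M [-0.29 -0.57 -0.01] op 0.951
 x [-0.84   0.18  -0.512] y [ 0.5   -0.109 -0.859] z [-0.21  -0.978  0.002] q [-0.206  0.942  1.538  0.004  1.695  0.005]
lower finger inner tip [486.4 -33.6  13.3]
```

View pics/si27.png

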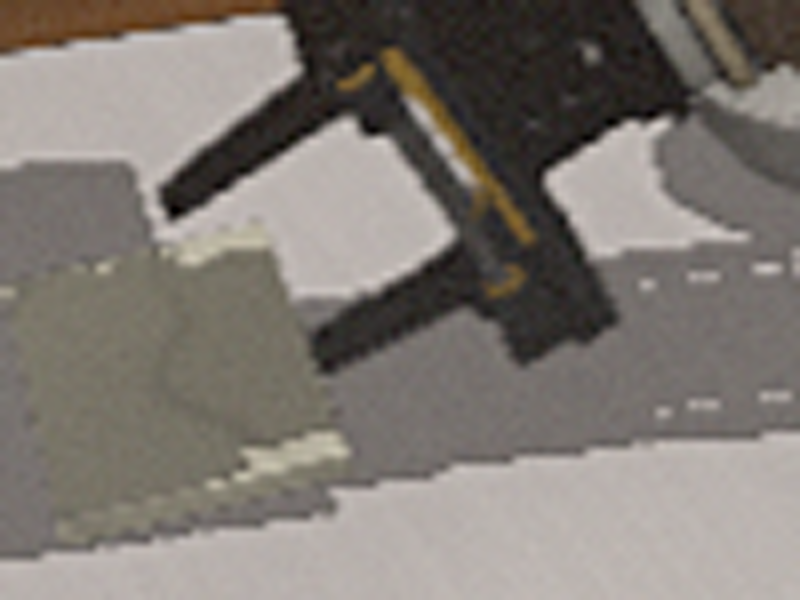

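Call:
jog_arm(deltas=[1.9,-8.4,0,0,0,0.05,0.95,1.9,-8.4,0,0,0,0.05,0.95,2,-8.4,0,0,0,0.05,0.95,2,-8.4,0,0,0,0.05,0.95])

```text
t: 29.12
eef_pos: [598.0, -57.4, 172.3]
tcp_rot: [-1.568, 0.743, 2.931]
ft_force: [0.7, -0.2, -1.6]
opening: 0.948
```

```bash
python3 - <<'E'
from h import *
st()
p,R,s=pose(); X,Y,Z=R.as_matrix().T; print("lower finger inner tip",(p+190*X+Y*47.5*s["opening"]).round(1))
c=eyes.read_camera("side"); crop(c,240,170,340,245,8,"si28.png")
E
```

```text
t 29.12 tcp [598.  -57.4 172.3] tip [461.2 -28.2  43.8] F [ 0.7 -0.2 -1.6] M [-0.25 -0.59  0.02] op 0.948
 x [-0.72   0.154 -0.676] y [ 0.661 -0.144 -0.737] z [-0.21  -0.978  0.002] q [-0.206  0.856  1.636  0.003  1.477  0.005]
lower finger inner tip [490.9 -34.6  10.6]
```

View pics/si28.png

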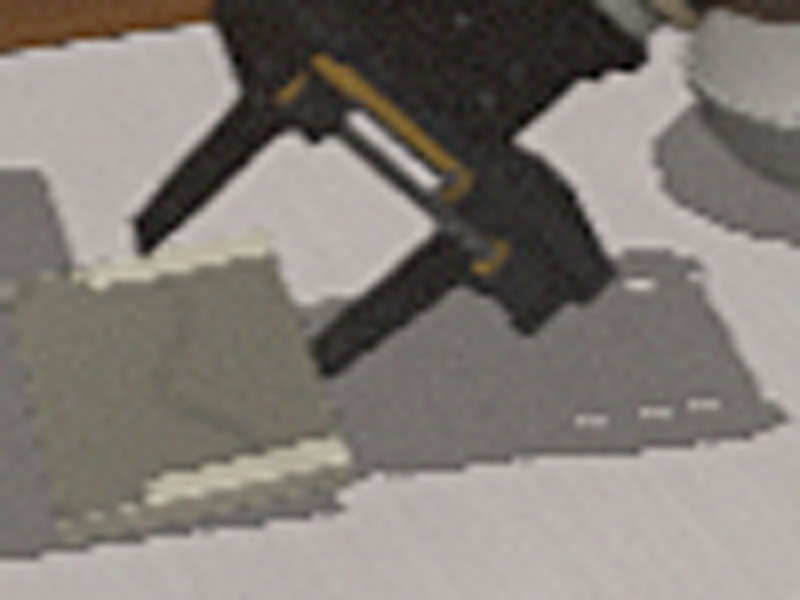

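Call:
jog_arm(deltas=[2.2,-8.5,0,0,0,0.05,0.95,2.3,-8.5,0,0,0,0.05,0.95,2.3,-8.5,0,0,0,0.05,0.95,2.3,-8.5,0,0,0,0.05,0.95])

```text
t: 29.68
eef_pos: [567.2, -50.7, 189.8]
tcp_rot: [-1.568, 0.949, 2.932]
ft_force: [1.4, 0.0, -1.5]
opening: 0.951
```

```bash
python3 - <<'E'
from h import *
st()
p,R,s=pose(); X,Y,Z=R.as_matrix().T; print("lower finger inner tip",(p+190*X+Y*47.5*s["opening"]).round(1))
c=eyes.read_camera("side"); crop(c,240,170,340,245,8,"si29.png")
c=eyes.read_camera("scene"); crop(c,240,190,340,265,8,"sc29.png")
E
```

```text
t 29.68 tcp [567.2 -50.7 189.8] tip [458.9 -27.7  35.4] F [ 1.4  0.  -1.5] M [-0.26 -0.42  0.03] op 0.951
 x [-0.57   0.121 -0.813] y [ 0.794 -0.172 -0.582] z [-0.21  -0.978  0.002] q [-0.205  0.774  1.75   0.002  1.24   0.005]
lower finger inner tip [494.8 -35.5   9.1]
```

View pics/si29.png

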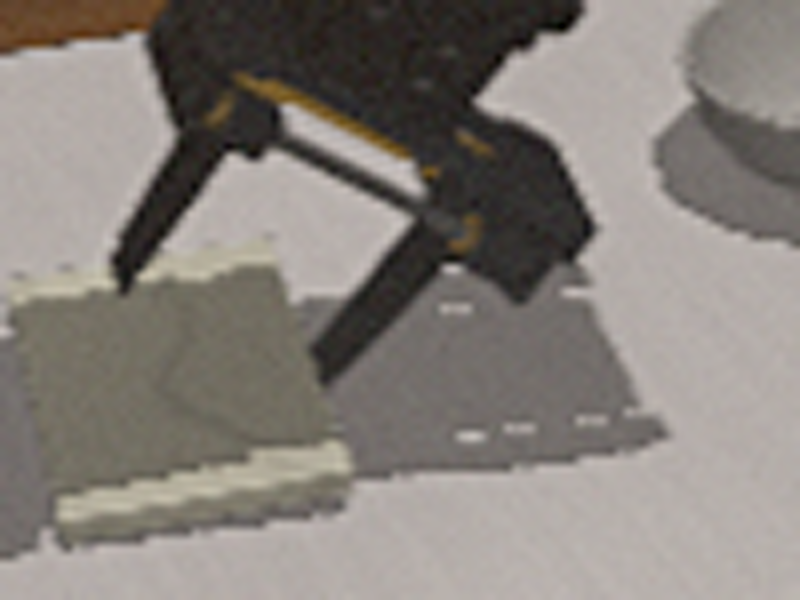

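View pics/sc29.png

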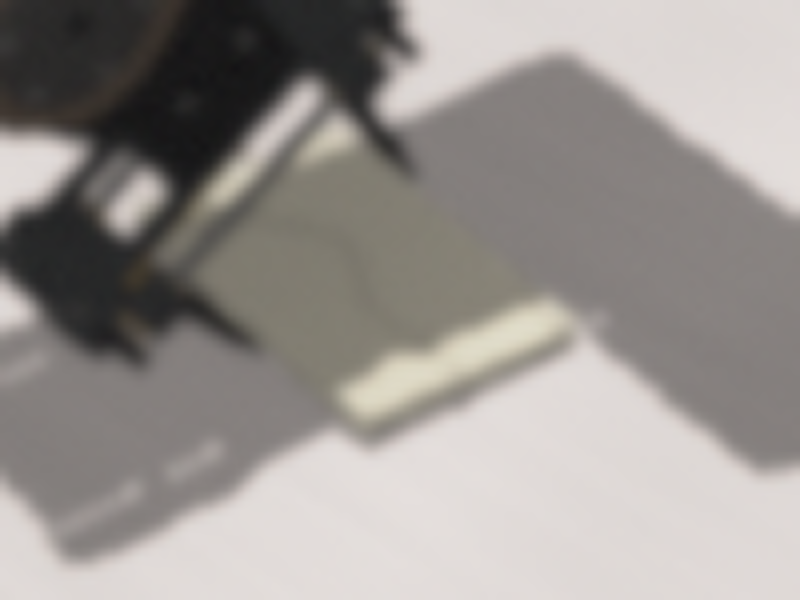

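Call:
jog_arm(deltas=[-0.2,1,0,0,0,0,0.95,-0.2,1,0,0,0,0,0.95,-0.2,1,0,0,0,0,0.95])

```text
t: 30.15
eef_pos: [570.6, -51.4, 188.6]
tcp_rot: [-1.568, 0.945, 2.932]
ft_force: [0.0, -0.6, 0.9]
opening: 0.951
```

```bash
python3 - <<'E'
from h import *
st()
p,R,s=pose(); X,Y,Z=R.as_matrix().T; print("lower finger inner tip",(p+190*X+Y*47.5*s["opening"]).round(1))
c=eyes.read_camera("side"); crop(c,240,170,340,245,8,"si30.png")
E
```

```text
t 30.15 tcp [570.6 -51.4 188.6] tip [461.8 -28.3  34.6] F [ 0.  -0.6  0.9] M [-0.13 -0.2  -0.01] op 0.951
 x [-0.573  0.122 -0.811] y [ 0.792 -0.171 -0.586] z [-0.21  -0.978  0.002] q [-0.205  0.78   1.74   0.002  1.248  0.005]
lower finger inner tip [497.6 -36.1   8.2]
```

View pics/si30.png

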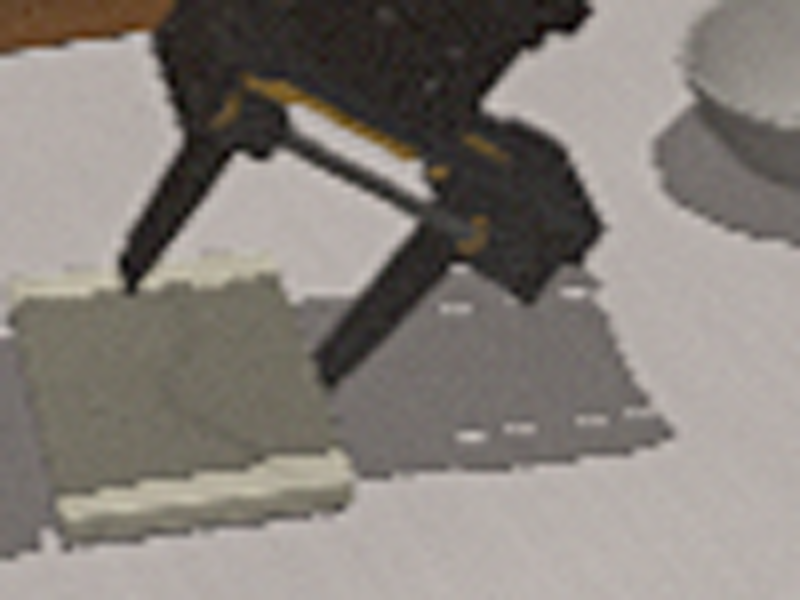

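Call:
jog_arm(deltas=[-0.9,1.2,0,0,0,0,0.95,-0.9,1.2,0,0,0,0,0.95,-0.9,1.2,0,0,0,0,0.95])

```text
t: 30.58
eef_pos: [575.4, -52.5, 188.4]
tcp_rot: [-1.568, 0.944, 2.932]
ft_force: [-0.4, 0.9, -0.3]
opening: 0.948
```

```bash
python3 - <<'E'
from h import *
st()
p,R,s=pose(); X,Y,Z=R.as_matrix().T; print("lower finger inner tip",(p+190*X+Y*47.5*s["opening"]).round(1))
c=eyes.read_camera("side"); crop(c,240,170,340,245,8,"si31.png")
c=eyes.read_camera("scene"); crop(c,240,190,340,265,8,"sc31.png")
E
```

```text
t 30.57 tcp [575.4 -52.5 188.4] tip [466.5 -29.3  34.5] F [-0.4  0.9 -0.3] M [-0.16 -0.25  0.08] op 0.948
 x [-0.573  0.122 -0.81 ] y [ 0.792 -0.171 -0.586] z [-0.21  -0.978  0.002] q [-0.206  0.784  1.727  0.002  1.257  0.005]
lower finger inner tip [502.2 -37.1   8.1]
```

View pics/si31.png

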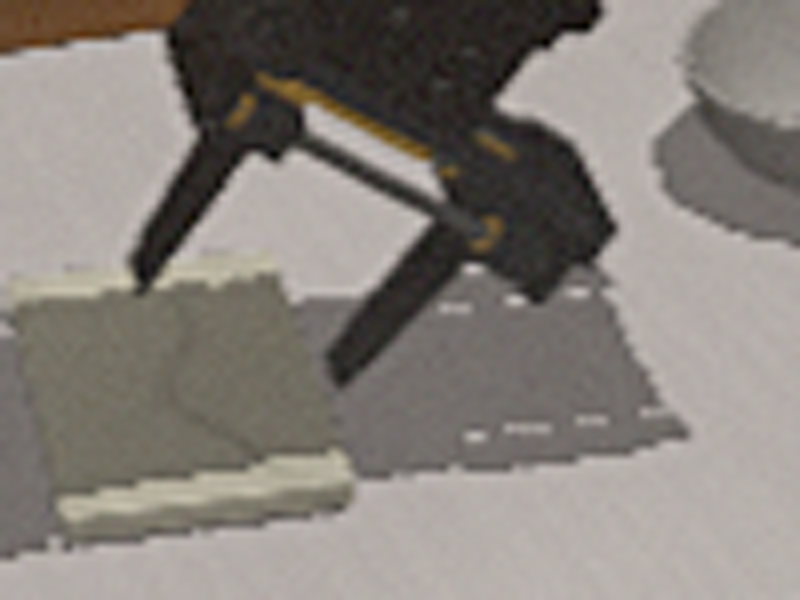

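View pics/sc31.png

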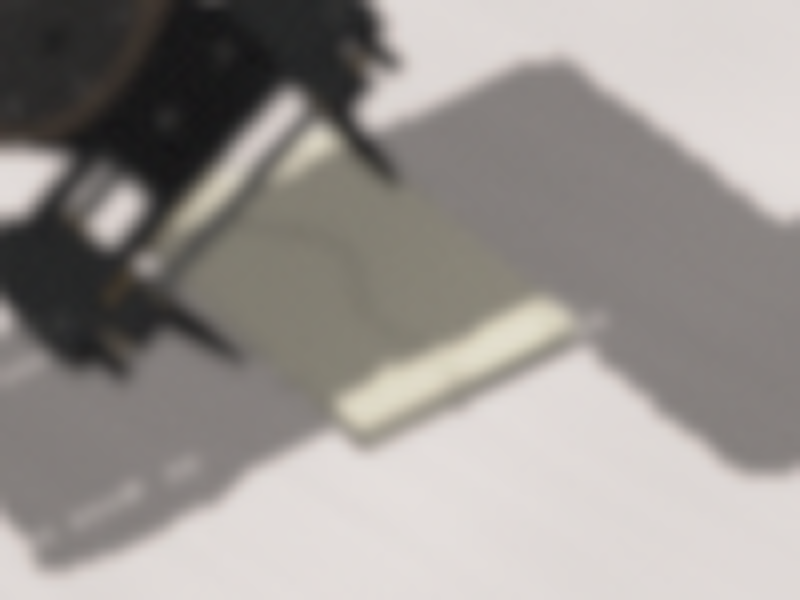

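Call:
jog_arm(deltas=[-8,0,0,0,0,0,0.95,-20,0,0,0,0,0,0.95,-25,0,0,0,0,0.05,0.95,-30,0,0,0,0,0.05,0.95,-30,0,0,0,0,0.05,0.95,-30,0,0,0,0,0.05,0.95,-30,-20,0,0,0,0.05,0.95,-30,-20,0,0,0,0.05,0.95])

```text
t: 31.68
eef_pos: [639.8, -66.1, 386.6]
tcp_rot: [-1.565, 1.25, 2.935]
ft_force: [0.2, 0.6, -0.3]
opening: 0.95
```

```bash
python3 - <<'E'
from h import *
st()
for n in("side","scene","wrist"):
    c=eyes.read_camera(n); cv2.imwrite(f"pics/{n}F.png",c["image"][:,:,::-1])
c=eyes.read_camera("side"); crop(c,230,180,310,240,8,"si32.png")
E
```

```text
t 31.68 tcp [639.8 -66.1 386.6] tip [581.2 -53.8 206.3] F [ 0.2  0.6 -0.3] M [-0.09 -0.08  0.02] op 0.95
 x [-0.308  0.065 -0.949] y [ 0.928 -0.2   -0.315] z [-0.21  -0.978  0.002] q [-0.206  0.575  1.467  0.     1.42   0.007]
```

View pics/si32.png

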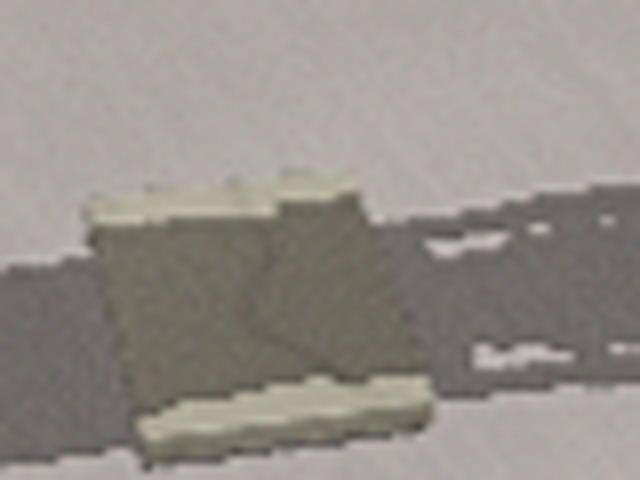

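View pics/sceneF.png

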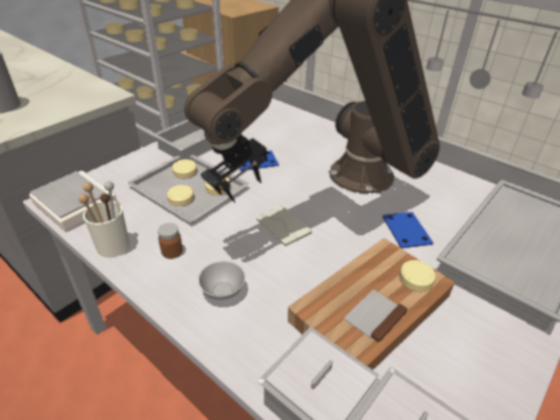

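View pics/sideF.png

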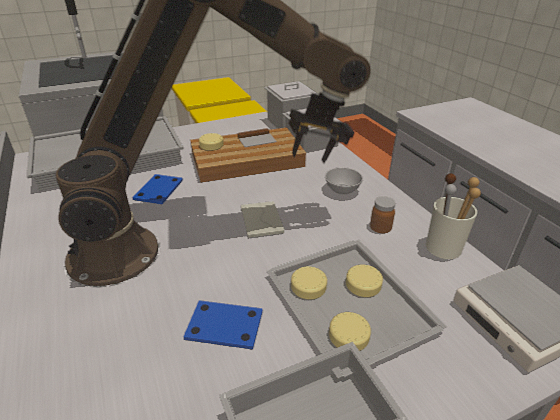

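The slab lies smooth face up at scene (283,224) and side (263,219), well clear of the block. The bowl, jar, cheeses and scraper are at the same pixels as at the start. I check flatness from the corners in two views, and compare the objects with the first pictures.

```bash
python3 - <<'E'
from h import *
import pickle
c0=pickle.load(open("c0.pkl","rb"))
c=eyes.read_camera("side")
for nm,(u,v) in(("far-in",(90,202)),("far-out",(355,178)),("near-out",(430,378)),("near-in",(138,425))):
    print(nm,plane(c,230+(u+4)/8-.5,180+(v+4)/8-.5,15.5).round(1))
s=eyes.read_camera("scene"); crop(s,245,195,325,255,8,"sc32.png")
# shift of other things between first and last side/scene pictures
boxes={"side":{"jar":(366,192,402,238),"bowl":(322,164,366,200),"tray":(285,262,390,352),"cheese_d+scraper":(195,125,285,155)},"scene":{"jar":(154,220,188,260),"bowl":(196,260,250,304),"cheese_d":(396,258,440,294),"scraper":(342,286,410,342)}}
for n,cc in(("side",c),("scene",s)):
    for k,(x0,y0,x1,y1) in boxes[n].items():
        a=c0[n]["image"][y0:y1,x0:x1]; r=cv2.matchTemplate(cc["image"][y0-8:y1+8,x0-8:x1+8],a,cv2.TM_CCOEFF_NORMED)
        _,m,_,loc=cv2.minMaxLoc(r); print(n,k,"shift px",(loc[0]-8,loc[1]-8),round(m,3))
E
```

```text
far-in [403.7  55.7  15.5]
far-out [508.2  27.9  15.5]
near-out [ 480.3 -106.    15.5]
near-in [370.3 -87.8  15.5]
side jar shift px (0, 0) 0.997
side bowl shift px (0, 0) 0.994
side tray shift px (0, 0) 0.993
side cheese_d+scraper shift px (0, 0) 0.995
scene jar shift px (0, 0) 1.0
scene bowl shift px (0, 0) 0.982
scene cheese_d shift px (0, 0) 0.998
scene scraper shift px (0, 0) 1.0
```

View pics/sc32.png

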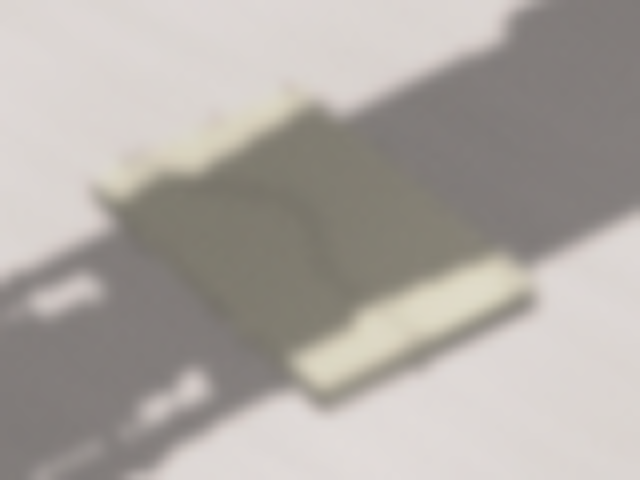

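```bash
python3 - <<'E'
from h import *
c=eyes.read_camera("side"); s=eyes.read_camera("scene")
pd={"far-in":(88,200),"far-out":(357,177),"near-out":(434,376),"near-in":(138,426)}
# scene crop: left=outer(+x) ... scene: right/bottom = +y far side
ps={"far-in":(535,290),"far-out":(318,393),"near-out":(97,187),"near-in":(300,92)}
Q={}
for k in pd:
    o1,d1=ray(c,230+(pd[k][0]+.5)/8-.5,180+(pd[k][1]+.5)/8-.5); o2,d2=ray(s,245+(ps[k][0]+.5)/8-.5,195+(ps[k][1]+.5)/8-.5)
    d1/=np.linalg.norm(d1);d2/=np.linalg.norm(d2)
    A=np.c_[d1,-d2]; t=np.linalg.lstsq(A,o2-o1,rcond=None)[0]; a,b=o1+d1*t[0],o2+d2*t[1]
    Q[k]=(a+b)/2; print(k,Q[k].round(1),"miss",np.linalg.norm(a-b).round(1), "side z15.5",plane(c,230+(pd[k][0]+.5)/8-.5,180+(pd[k][1]+.5)/8-.5,15.5)[:2].round(1),"scene z15.5",plane(s,245+(ps[k][0]+.5)/8-.5,195+(ps[k][1]+.5)/8-.5,15.5)[:2].round(1))
n=lambda a,b:np.linalg.norm(Q[a]-Q[b]).round(1)
print(n("far-in","far-out"),n("near-in","near-out"),n("far-in","near-in"),n("far-out","near-out"))
E
```

```text
far-in [405.3  64.1  11.9] miss 2.3 side z15.5 [403.   60.3] scene z15.5 [410.   66.1]
far-out [511.6  37.   11.1] miss 0.1 side z15.5 [509.   31.1] scene z15.5 [515.3  39.9]
near-out [ 481.8 -107.1   17.8] miss 3.5 side z15.5 [ 481.9 -103. ] scene z15.5 [ 481.6 -109.7]
near-in [371.8 -88.   15. ] miss 5.8 side z15.5 [369.7 -85.9] scene z15.5 [375.5 -88.3]
109.7 111.7 155.8 147.3
```

Two-view corner heights scatter by several mm (11–18 mm, pixel-limited), so I take a closer look with the wrist camera before handing in.

```bash
python3 - <<'E'
from h import *
plan(np.array([470,-130,360.]),Rtool([0,0,-1],[.98,-.2,0]),0.95,n=6)
E
```

```text
L=183.2 ang=0.325 n=6
[11.9, -22.8, 16.4, -0.002, 0.0, 0.054, 0.95]
[10.7, -23.5, 16.3, -0.002, 0.0, 0.054, 0.95]
[9.4, -24.1, 16.3, -0.002, 0.0, 0.054, 0.95]
[8.1, -24.6, 16.2, -0.002, 0.0, 0.054, 0.95]
[6.7, -25.0, 16.2, -0.002, 0.0, 0.054, 0.95]
[5.4, -25.3, 16.1, -0.002, 0.0, 0.054, 0.95]
```

Call:
jog_arm(deltas=[12,-23,16,0,0,0.054,0.95,10,-23,16,0,0,0.054,0.95,9,-24,16,0,0,0.054,0.95,8,-24,16,0,0,0.054,0.95,6,-25,16,0,0,0.054,0.95,5,-25,16,0,0,0.054,0.95,0,0,0,0,0,0,0.95])

```text
t: 32.95
eef_pos: [467.5, -129.9, 355.2]
tcp_rot: [-1.02, 1.569, -2.803]
ft_force: [-0.8, -0.0, 1.0]
opening: 0.947
```

```bash
python3 - <<'E'
from h import *
st()
c=eyes.read_camera("wrist"); cv2.imwrite("pics/w40.png",c["image"][:,:,::-1])
E
```

```text
t 32.95 tcp [ 467.5 -129.9  355.2] tip [ 467.1 -130.   165.2] F [-0.8 -0.   1. ] M [-0.07  0.02  0.01] op 0.947
 x [-0.002 -0.001 -1.   ] y [ 0.978 -0.21  -0.002] z [-0.21  -0.978  0.001] q [-0.407  0.36   1.952 -0.002  0.832 -0.194]
```

View pics/w40.png

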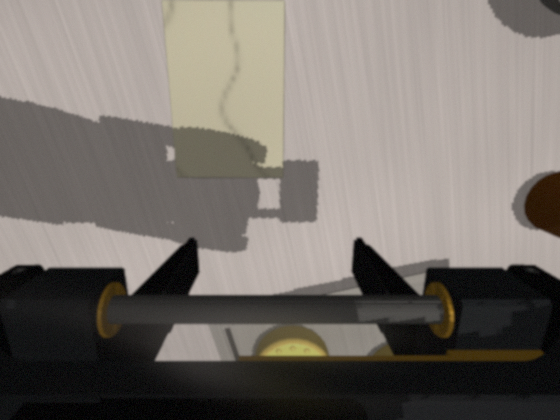

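Call:
jog_arm(deltas=[0,0,-25,0,0,0,0.95,0,-10,-25,0,0,0,0.95,0,-10,-10,0,0,0,0.95,0,0,0,0,0,0,0.95])

```text
t: 33.5
eef_pos: [464.4, -65.2, 354.6]
tcp_rot: [-1.294, 1.566, -3.076]
ft_force: [0.1, -0.8, -1.1]
opening: 0.948
```

```bash
python3 - <<'E'
from h import *
st()
c=eyes.read_camera("wrist"); cv2.imwrite("pics/w41.png",c["image"][:,:,::-1])
im=c["image"].astype(np.uint8); hsv=cv2.cvtColor(im,cv2.COLOR_RGB2HSV)
m=((hsv[...,0]>18)&(hsv[...,0]<40)&(hsv[...,1]>28)).astype(np.uint8)
m[255:]=0
m=cv2.morphologyEx(m,cv2.MORPH_OPEN,np.ones((5,5)));m=cv2.morphologyEx(m,cv2.MORPH_CLOSE,np.ones((9,9)))
cs,_=cv2.findContours(m,cv2.RETR_EXTERNAL,cv2.CHAIN_APPROX_NONE); k=max(cs,key=cv2.contourArea)
hull=cv2.convexHull(k); q=cv2.approxPolyDP(hull,8,True)[:,0].astype(float); print(q.tolist(),cv2.contourArea(k))
P=np.array([plane(c,u,v,15.5) for u,v in q]); print(P.round(1)); print([np.linalg.norm(P[i]-P[i-1]).round(1) for i in range(len(P))])
E
```

```text
t 33.5 tcp [464.4 -65.2 354.6] tip [463.5 -65.3 164.6] F [ 0.1 -0.8 -1.1] M [-0.12  0.06  0.02] op 0.948
 x [-0.004 -0.    -1.   ] y [ 0.978 -0.209 -0.004] z [-0.209 -0.978  0.001] q [-0.28   0.34   1.988 -0.002  0.818 -0.068]
[[301.0, 76.0], [298.0, 233.0], [198.0, 234.0], [187.0, 76.0]] 17027.5
[[ 508.7   40.5   15.5]
 [ 476.  -114.    15.5]
 [ 369.5  -92.6   15.5]
 [ 403.6   63.2   15.5]]
[np.float64(107.5), np.float64(158.0), np.float64(108.6), np.float64(159.5)]
```

View pics/w41.png

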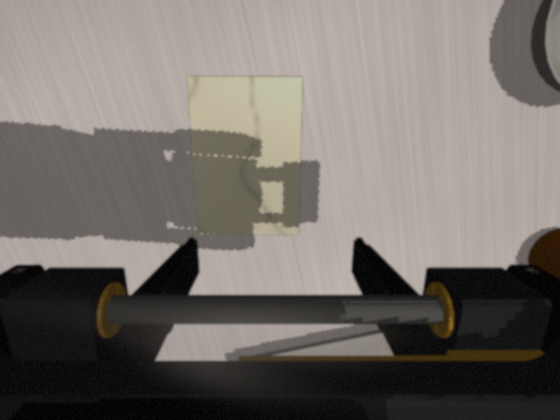

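The wrist view shows the slab at (187..301, 76..234), plain face up. Its outline at 15.5 mm measures 108 x 159 mm with opposite sides equal to about 1%, so it lies flat on its feet. Handing in.

```bash
python3 - <<'E'
from h import *
print(env.job_done()); st()
E
```

```text
the job is handed in; nothing more can be done
None
the job is handed in; nothing more can be done
```

The slab is turned over and stands on its four feet on the worktop, smooth face up and well clear of the block. I handed it in at about 33.6 s of the 72 s; no verdict is reported.

**How it went:** I pushed the slab square up to the block with both fingertips. I then squeezed its free edge at about 8–12 N (read at the wrist) and carried it up until it stood on its edge against the block. From there I gripped the top edge, lifted it clear and turned it with the smooth face up. I set the lower long edge on the worktop and let the other edge down on one finger until that finger could slide out.

**Last checks:**
- **Flatness:** the wrist camera showed the slab's outline as 108 × 159 mm at the height expected when it stands on its feet. Opposite sides agreed to about 1%.
- **Released:** the gripper was well away from the slab and the wrist force read about zero.
- **Other things:** the cheeses, jar, bowl and scraper showed no pixel shift from the first pictures.

**What disagreed or was off:**
- The two-view check of the corner heights scattered from 11 to 18 mm. I put that down to the coarse pixels there and relied on the wrist view instead.
- Early on, before touching the slab, I pressed the fingertips on the worktop with about 69 N at the wrist and backed off at once. That is below the 120 N wrist limit. I took the 40 N limit to cover only the arm and gripper body, not the fingertips.

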